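# Stack a heat-sink set squarely and close the clamp arm over it

### The arm

A 6-joint arm with a two-finger parallel gripper is mounted at the origin on a cart in front of the work surface, level with it; the furniture and walls round the work are solid. World frame = base frame: x ahead of the robot, y to its left, z up, the work surface at z = 0. Lengths are in m, angles in rad, forces in N, time in s.
With the tool pointing down it reaches from about 0.25 to 0.85 m from the base axis. Payload 12.5 kg.
Tool frame: the origin (TCP) lies between the finger pads; the fingertips stand 14 mm ahead of it and the grasp point (between the pads) lies 5 mm behind it; z points along the fingers, y is the line along which they close (so a half turn about z gives the same grasp; the last joint's range is limited). The gripper opens to 93 mm and grips with 3 to 60 N. Pads are 15 mm wide; open, the fingers measure 128 mm over their backs; the gripper's body (75 mm by 188 mm) begins 65 mm behind the grasp point.
Start: joints at [-1.376, 0.351, 1.652, -0, 1.139, -0.085], TCP at [0.152, -0.529, 0.233] pointing down, gripper open.
Joint ranges: [-2.75, 2.75], [-0.79, 2.1], [0.01, 2.65], [-1.57, 4.71], [0.07, 3.14], [-2.87, 2.87]. Speed limits (rad/s): [2.22, 2.22, 2.79, 3.14, 3.14, 3.14].

### API

Orientations are given as a unit quaternion [w, x, y, z].
In Python, from workcell import bot, eyes, close_job gives the robot as it stands. The module is installed in compiled form; this text tells all that it offers.
- The arm moves only by the tool step_arm, never from a script. Its argument "motion" is a list of rows, each a list of 6 numbers: the shift along the tool's x, y, z in cm, then the turn, a rotation vector about the tool's x, y, z in degrees. A call has exactly 5 rows; each row shifts and turns the commanded pose from where the row before left it, along the tool's axes as they then stand; what a row does not reach is not made up. A row lasts 1/12 s, in which the tool goes at most 41.7 mm and 7.16 degrees, less where a joint would pass 70% of its speed; a pose out of reach is approached as far as the arm can. A call is refused whole if a number of a shift passes 4.17 or a number of a turn 7.16, either way. A call with a gripper value outside its range is refused whole. "gripper" is the opening, from 0 (shut) to 1 (fully open), set as the call begins (left out, the last holds). The fingers move at their own pace and stop on an object; the grip force is fixed at half the most. Time passes only in rows, so rows that do not move let the fingers close, or fill a call up. It gives the time, the measured TCP pose, the force, the opening and the grip force at its end, in the units of the state.
- bot.observe(): the state, without advancing time (a new reading comes with each control period).
- eyes.read_camera(name): name is "side" or "top"; returns a dict with "color" (400x640x3 uint8, blue, green, red), "range_z" (400x640 float32, m along the optical axis (not along the pixel's ray), 0 where there is no reading), "camera_matrix" (3x3 intrinsics, pixels), "k1" (the pictures are not rectified: a ray, as slopes to the right and down, at radius r is drawn at 1 + k1 r^2 times it, then the intrinsics apply), "xyz" and "orientation" of the camera in the world. Camera axes: x right, y down, z forward; pixel columns grow to the right and rows downward; lengths in m; the calibration is good to about 2 mm. A picture is of the moment at which its call begins.
- close_job(): hands the job in; it is judged then, once.
The state is a dict: "t": time; "joints": joint angles; "qvel": joint speeds; "tau": joint torques, N m; "ee_pos": TCP position; "tcp_rot": TCP orientation; "force": force on the tool from outside, world axes, zero at the start; "wrist_torque": the same for the moment, N m; "finger_gap": finger opening in m; "grip_force": force on a finger pad.
Only numpy, scipy, OpenCV 4.12 (cv2) and the standard library are available. Lean on these libraries where they do the work, as an engineer would, in place of code of your own. Each camera call takes 0.05 s, during which the arm holds its last target. There are 200 camera calls.

### The job

Take the three aluminium parts out of the slanted rack and build one square, aligned pile, centred on the small raised block of the clamp stand and lengthwise along the stand: first the solid plain plate, on it the spacer frame with the window, and the heat sink last with its fins up. Set each part down gently with its edges flush with the one below, then swing the stand's arm over the pile until it rests fully in its catch.

Things in the scene. Friction and masses are not known exactly. Their poses are not given: they have to be found in the camera images.
- plain_plate: solid bare aluminium plate, 70 x 50 x 10 mm, 0.1 kg, four small dark dots near the corners of its upper face. In any bay of the slanted rack, z leaning 30 degrees from vertical towards the rack's -x. Grip across the 50 mm. Origin: centre of the underside; x along the 70 mm, y across, z out of the upper face.
- spacer_frame: bare aluminium frame, 70 x 50 x 10 mm, with a 46 x 28 mm window through it, 0.06 kg. In any bay of the slanted rack, z leaning 30 degrees from vertical towards the rack's -x. Grip across the 50 mm. Origin: centre of the underside; x along the 70 mm, y across, z out of the upper face.
- heat_sink: bare aluminium heat sink, 70 x 50 x 18 mm, 0.1 kg: 6 mm base, six 3 mm fins lengthwise on it, the outer two flush with the long sides. In any bay of the slanted rack, z leaning 30 degrees from vertical towards the rack's -x. Grip across the 50 mm. Origin: centre of the underside; x along the 70 mm, y across, z out of the upper face.
- rack: fixed grey rack, foot 110 x 280 mm, top at z = 16 mm; origin centre of underside. Bays at its y = -95, 0, 95 mm: ribs 28 mm wide (fingers reach past both long sides of a part), rising 30 degrees towards its +x (away from the robot), 7 mm lip at the lower end, top face centre at x = 0, z = 60 mm; open beside the ribs. Parts lie lengthwise up the slope.
- stand: fixed clamp stand, steel base 200 (x) x 90 mm, top at z = 18 mm, origin centre of underside. Black raised block (platen) at the centre, 60 x 34 mm, top at z = 30 mm. Hinge post 18 mm thick at x = -75 mm (robot's side), to z = 71. Steel catch post at x = 65 to 81, y = -9 to 17 mm, to z = 91 mm; its jaw opens to -y. Nothing on it guides the parts.
- platen (a point): centre of the platen's top face; axes as the stand's. The pile's middle belongs over it, parts lengthwise along x (either way round); undersides then lie 0, 10 and 20 mm above it, the pile's top 38 mm.
- swing_hinge (a point): point on the swing arm's vertical hinge axis at the arm's underside, 71 mm above the stand's underside.
- swing_knob (a point): middle of the arm's upright round black knob, 14 mm thick, 30 mm tall, standing on the arm 105 mm from the hinge axis; 15 mm above the arm's upper face.
- swing_arm (a joint): arm angle about its vertical hinge, rad. 0 = closed, along the stand's +x over the pile, end in the catch (end stop); grows as it swings out to the stand's -y side (1.57: along -y; end stop 1.9). Steel bar 14 mm wide, 8 thick, 155 long, passing 3 mm above a finished pile. Stiff hinge: it stays where left; about 0.7 N at the knob moves it.

How it is judged:
By the outcome, as a careful person would: the job done as asked, in the order asked, and still so for the second after the job is handed in, with the robot touching nothing.
It also fails if it takes over 67 s, if anything falls off the work surface, if the arm or the gripper's body presses on something with over 40 N, if the wrist force passes 120 N, or if a joint passes its speed limit or range.

## Working session

There is one attempt and no reset: what is moved stays moved. The work goes in short steps, Python scripts to look and compute and a tool call to move; the robot and the scene stay as the last step left them, time stands still between calls to the robot, and variables do not carry over. Pictures are saved under pics/ and viewed, at most 12 in all, crops included, and the job is handed in when it is done.

Besides the shell and the picture viewer there is one more tool, called after "Call:" in YAML: its name, and indented under it one key for each argument. step_arm: Moves the arm, as the interface text tells. Its arguments: {"type":"object","properties":{"motion":{"type":"array","items":{"type":"array","items":{"type":"number"}}},"gripper":{"type":"number"}},"required":["motion"]}

```bash
mkdir -p pics
cat > h.py <<'E'
import numpy as np, cv2
from scipy.spatial.transform import Rotation as R
from workcell import bot, eyes, close_job
def q2R(q): return R.from_quat([q[1],q[2],q[3],q[0]])
def cloud(c):
    K=np.array(c["camera_matrix"]); k1=c["k1"]
    v,u=np.mgrid[0:400,0:640].astype(float)
    xd=(u-K[0,2])/K[0,0]; yd=(v-K[1,2])/K[1,1]
    x,y=xd.copy(),yd.copy()
    for _ in range(20):
        s=1+k1*(x*x+y*y); x=xd/s; y=yd/s
    z=c["range_z"]; P=np.stack([x*z,y*z,z],-1)
    W=P@q2R(c["orientation"]).as_matrix().T+np.array(c["xyz"])
    W[z==0]=np.nan
    return W
E
python3 - <<'E'
from h import *
import pickle
print(bot.observe())
for n in("top","side"):
    c=eyes.read_camera(n); cv2.imwrite(f"pics/{n}0.png",c["color"]); pickle.dump(c,open(n+"0.pkl","wb"))
    print(n,c["xyz"],c["orientation"],c["camera_matrix"],c["k1"])
E
```

```text
{'t': 0.0, 'joints': array([-1.37559075e+00,  3.51264571e-01,  1.65239250e+00, -8.58656264e-06,
        1.13909129e+00, -8.45744285e-02]), 'qvel': array([-0.00018063,  0.00062748, -0.00105644,  0.00160055, -0.00090879,
       -0.00067648]), 'tau': array([-2.10728205e-03, -4.97324538e+01, -2.85253286e+01,  6.97829062e-02,
        2.58240238e-02, -1.03651373e-04]), 'ee_pos': array([ 0.15185459, -0.52829583,  0.2320979 ]), 'tcp_rot': array([-5.76757275e-04,  9.90230924e-01,  1.39435949e-01, -3.58405602e-05]), 'force': array([ 0.19529986, -0.49967815, -0.01928479]), 'wrist_torque': array([-0.00582019,  0.01037953, -0.00970744]), 'grip_force': 0.0, 'finger_gap': 0.09310777579240563}
top [0.44125558 0.16575509 1.04751907] [ 0.03569819 -0.70504032  0.70684196 -0.04492475] [[428.85195914   0.         321.39014382]
 [  0.         428.85195914 207.00121878]
 [  0.           0.           1.        ]] -0.05968849161979205
side [0.18742927 0.86261913 0.47282228] [ 0.12904268 -0.20605285  0.82838227 -0.50465138] [[431.38962445   0.         321.93861795]
 [  0.         431.38962445 206.29835889]
 [  0.           0.           1.        ]] -0.1214237482231271
```

View pics/top0.png

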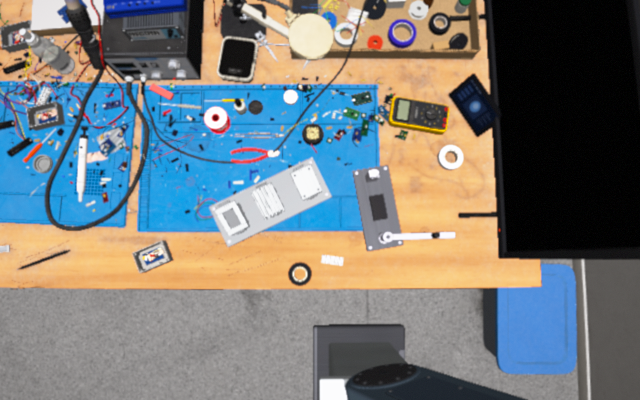

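View pics/side0.png

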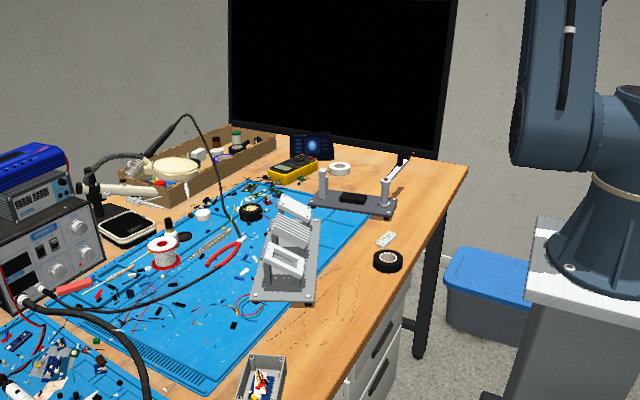

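The rack is at about (270,200) in the top view. It holds the frame on the left, the heat sink in the middle and the plain plate on the right. The stand is at about (378,207), with its arm out to the right and the knob at (387,237). Next I'll segment them from the depth cloud.

Run:
```python
from h import *
import pickle
for n in("top","side"):
    c=pickle.load(open(n+"0.pkl","rb")); W=cloud(c)
    m=np.isfinite(W[...,2])&(W[...,0]>.2)&(W[...,0]<.8)&(W[...,1]>-.2)&(W[...,1]<.6)
    tab=m&(abs(W[...,2])<.006); print(n,"table z med,std",np.median(W[tab][:,2]),W[tab][:,2].std())
    s=m&(W[...,1]<.2)&(W[...,1]>-.2)&(W[...,0]>.3)&(W[...,0]<.6)
    if n=="top":
        for lo,hi,nm in((.012,.023,"base"),(.026,.035,"platen"),(.066,.085,"arm+"),(.086,.115,"catch/knob")):
            k=(s&(W[...,2]>lo)&(W[...,2]<hi)).astype(np.uint8)
            nl,lab,st,ce=cv2.connectedComponentsWithStats(k)
            for i in range(1,nl):
                if st[i,4]>8:
                    P=W[lab==i]; r=cv2.minAreaRect(P[:,:2].astype(np.float32)*1000)
                    print(nm,st[i],P.mean(0).round(4),np.median(P[:,2]).round(4),np.round(r[0],1),np.round(r[1],1),round(r[2],1))
    r=m&(W[...,1]>.12)&(W[...,2]>.03)&(W[...,2]<.12)&(W[...,0]<.6)
    k=r.astype(np.uint8); nl,lab,st,ce=cv2.connectedComponentsWithStats(k)
    for i in range(1,nl):
        if st[i,4]>60: print("rk",st[i],W[lab==i].mean(0).round(4))
c=pickle.load(open("top0.pkl","rb"))["color"]
a=cv2.resize(c[145:265,195:355],(800,600),interpolation=cv2.INTER_CUBIC); cv2.imwrite("pics/rk.png",a)
a=cv2.resize(c[155:263,340:470],(722,600),interpolation=cv2.INTER_CUBIC); cv2.imwrite("pics/st.png",a)
```

```text
top table z med,std 0.0010879205943179482 0.0023600824748984373
base [302 191  30  21 282] [0.5768 0.1667 0.0159] 0.0159 [578.6 168.9] [26.9 79.4] 25.9
base [ 356  190   48   61 1612] [0.528  0.0144 0.0181] 0.0181 [533.6  11.5] [147.6  91. ] 10.2
base [459 213   7   4  18] [ 0.5415 -0.1926  0.014 ] 0.0135 [ 540.7 -192.5] [15.   7.4] 89.9
base [326 255   4   4   9] [0.4398 0.1371 0.0136] 0.0136 [439.1 137.8] [5.1 8.5] 44.4
base [302 262  10  23 139] [0.4008 0.1886 0.0181] 0.0182 [401.3 188. ] [52.2 21.5] 0.0
platen [369 194  19  26 341] [0.5582 0.0162 0.0301] 0.0301 [558.5  16. ] [57.9 35.3] 11.4
arm+ [383 231  49  11 324] [ 0.4865 -0.0385  0.0797] 0.0797 [488.4 -40.8] [ 22.8 110.7] 3.4
arm+ [438 232  17   6  92] [ 0.4885 -0.1322  0.079 ] 0.0792 [ 488.6 -130.8] [38.  11.6] 89.8
catch/knob [431 232   9   6  45] [ 0.4878 -0.0984  0.1044] 0.1071 [ 487.6 -100.1] [14.3 11.5] 83.0
rk [251 186  33  33 649] [0.568  0.2776 0.0697]
rk [297 187  25  13 202] [0.5894 0.183  0.0566]
rk [215 201  33  34 699] [0.5306 0.3605 0.0659]
side table z med,std 9.790274087245754e-05 0.002284327213896577
rk [ 260  207   52   74 2133] [0.5503 0.319  0.0636]
```

View pics/rk.png

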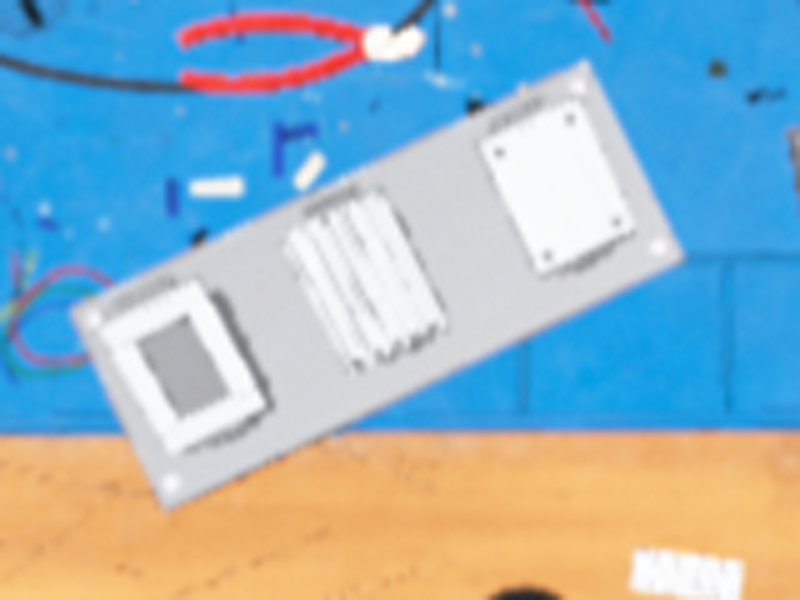

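View pics/st.png

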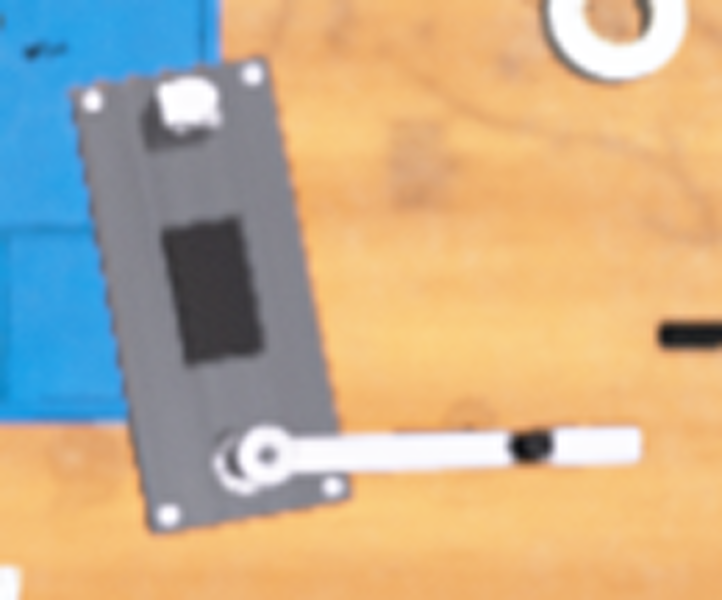

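In the rack crop the plate's four dots are clear. The rack foot corners are near (588,62), (683,258), (167,508) and (75,312). In the stand crop, the platen is near (213,290), the knob at (531,445) and the hinge at (267,455). I'll refine the poses by fitting the model edges.

```bash
cat >> h.py <<'E'
from scipy.optimize import least_squares
from scipy.ndimage import map_coordinates, gaussian_filter
def proj(c,P):
    K=np.array(c["camera_matrix"]); p=(np.asarray(P)-np.array(c["xyz"]))@q2R(c["orientation"]).as_matrix()
    s=p[...,:2]/p[...,2:]; s=s*(1+c["k1"]*(s**2).sum(-1,keepdims=True))
    return s*[K[0,0],K[1,1]]+[K[0,2],K[1,2]]
def rect(L,Wd,z): return np.array([[L/2,Wd/2,z],[-L/2,Wd/2,z],[-L/2,-Wd/2,z],[L/2,-Wd/2,z]])
def fit(c,polys,pose,p0,reach=3.0,it=12,edges=None,prior=None):
    """polys: list of closed polygons in body frame; pose(p)->(Rm,t). Edge-snap fit."""
    g=gaussian_filter(c["color"].astype(float).mean(2),.7); p=np.array(p0,float)
    B=[];  N=[]
    for q in polys:
        for i in range(len(q)):
            a,b=q[i],q[(i+1)%len(q)]
            for f in np.linspace(.1,.9,25): B.append(a+(b-a)*f); N.append(b-a)
    B=np.array(B);N=np.array(N)
    def pr(p,X): Rm,t=pose(p); return proj(c,X@Rm.T+t)
    for k in range(it):
        r=max(1.5,reach*(1-k/it)); u=pr(p,B); v=pr(p,B+N*1e-2)-u
        n=np.stack([-v[:,1],v[:,0]],1); n/=np.linalg.norm(n,axis=1,keepdims=True)
        d=np.arange(-r,r+.01,.25); S=u[:,None]+n[:,None]*d[None,:,None]
        I=map_coordinates(g,[S[...,1],S[...,0]],order=1); G=abs(np.gradient(I,axis=1))
        j=G.argmax(1); w=G.max(1)>1.5
        wt=np.exp(-((d[None]-d[j][:,None])/.8)**2)*G; off=(wt*d).sum(1)/wt.sum(1)
        T=u+n*off[:,None]
        def res(q):
            e=((pr(q,B)-T)*n).sum(1)[w]
            return e if prior is None else np.r_[e,prior(q)]
        s=least_squares(res,p,loss="soft_l1",f_scale=.3); p=s.x
    e=((pr(p,B)-T)*n).sum(1)[w]
    return p,np.median(abs(e)),w.mean()
def flat(p): return R.from_euler("z",p[2]).as_matrix(),np.array([p[0],p[1],0])
def inrack(rk,bay,tilt=np.pi/6):
    Rr,tr=flat(rk)
    def f(p): # s up slope, dy, yaw on slope
        Rs=R.from_euler("y",-tilt).as_matrix()
        t=np.array([0,bay,.06])+Rs@np.array([p[0],p[1],0])
        return Rr@Rs@R.from_euler("z",p[2]).as_matrix(), Rr@t+tr
    return f
E
cat > m1.py <<'E'
from h import *
import pickle
for n in("top","side"):
    c=pickle.load(open(n+"0.pkl","rb"))
    st=fit(c,[rect(.2,.09,.018),rect(.06,.034,.03)],flat,[.558,.016,np.radians(11)],4)
    pl=fit(c,[rect(.06,.034,.03)],flat,st[0],2)
    rk=fit(c,[rect(.11,.28,.016)],flat,[.548,.278,np.radians(26.5)],5)
    for nm,a in(("stand",st),("platen",pl),("rack",rk)): print(n,nm,a[0][:2].round(4),np.degrees(a[0][2]).round(2),a[1:])
    for nm,bay,h in(("frame",.095,.01),("sink",0,.018),("plate",-.095,.01)):
        a=fit(c,[rect(.07,.05,h)],inrack(rk[0],bay),[0,0,0],4)
        print(n,nm,a[0][:2].round(4),np.degrees(a[0][2]).round(2),a[1:])
    if n=="top": pickle.dump((st[0],rk[0]),open("fit.pkl","wb"))
E
python3 m1.py
```

```text
top stand [0.5579 0.017 ] 9.55 (np.float64(0.23175332802796614), np.float64(0.97))
top platen [0.5579 0.0171] 10.1 (np.float64(0.21345556434025215), np.float64(1.0))
top rack [0.5742 0.2768] 25.81 (np.float64(0.1963932819535722), np.float64(1.0))
top frame [-0.0003 -0.0006] 0.26 (np.float64(0.23699189320604044), np.float64(1.0))
top sink [0.0039 0.0029] -0.77 (np.float64(0.24688848965744994), np.float64(1.0))
top plate [ 0.0006 -0.0018] 0.35 (np.float64(0.2128907946787176), np.float64(1.0))
side stand [0.5547 0.0242] 11.83 (np.float64(0.3921258488832318), np.float64(0.975))
side platen [0.5554 0.0232] 11.73 (np.float64(0.2441830774226194), np.float64(1.0))
side rack [0.5515 0.2729] 22.38 (np.float64(0.4845700425743019), np.float64(0.72))
side frame [-0.0057  0.0103] 2.21 (np.float64(0.3184010443822428), np.float64(0.8))
side sink [ 0.0062 -0.0048] 9.77 (np.float64(0.7824655707516327), np.float64(0.83))
side plate [-0.0086 -0.0135] -16.78 (np.float64(0.6381264767787502), np.float64(0.84))
```

```bash
cat >> h.py <<'E'
import pickle
def grasp(name,h=.012,s=0,dy=0):
    st,rk=pickle.load(open("fit.pkl","rb")); bay={"frame":.095,"sink":0,"plate":-.095}[name]
    Rm,t=inrack(rk,bay)(np.array([s,dy,0])); return t+Rm[:,2]*h, Rm@np.diag([1,-1,-1.])
def over(h,dx=0,dy=0,yaw=None):
    st,_=pickle.load(open("fit.pkl","rb")); st=st.copy()
    if yaw is not None: st[2]=np.radians(yaw)
    Rm,t=flat(st); return t+Rm@np.array([dx,dy,.03+h]), Rm@np.diag([1,-1,-1.])
def now(): o=bot.observe(); return np.array(o["ee_pos"]),q2R(o["tcp_rot"]).as_matrix()
def leg(a,b,v=3.8,w=6.5,n=None):
    p0,R0=a;p1,R1=b; rv=R.from_matrix(R0.T@R1).as_rotvec(); d=R0.T@(np.array(p1)-p0)
    if n is None: n=max(np.abs(d).max()*100/v,np.abs(np.degrees(rv)).max()/w); n=max(5,int(np.ceil(n/5)*5))
    Rk=R.from_rotvec(rv/n).as_matrix(); S=sum(np.linalg.matrix_power(Rk,k) for k in range(n))
    r=np.r_[np.linalg.solve(S,d)*100,np.degrees(rv)/n].round(2); print(n,"rows",r.tolist())
    q=p0.copy();Q=R0.copy()
    for k in range(n): q=q+Q@r[:3]/100; Q=Q@R.from_rotvec(np.radians(r[3:])).as_matrix()
    return q,Q
E
python3 - <<'E'
from h import *
a=now(); b=leg(a,(np.array([.30,-.12,.26]),a[1]))
p,Rm=grasp("plate",.012); print(p)
b=leg(b,(p-Rm[:,2]*.09,Rm)); leg(b,(p,Rm))
E
```

```text
10 rows [2.55, -3.52, -0.27, 0.0, 0.0, 0.0]
[0.61020111 0.18864275 0.0703923 ]
10 rows [3.22, -1.75, 1.94, 0.25, 2.99, -0.96]
5 rows [-0.01, 0.01, 1.81, -0.0, 0.0, 0.01]
```

Call:
step_arm:
  motion:
    - [2.55,-3.52,-0.27,0,0,0]
    - [2.55,-3.52,-0.27,0,0,0]
    - [2.55,-3.52,-0.27,0,0,0]
    - [2.55,-3.52,-0.27,0,0,0]
    - [2.55,-3.52,-0.27,0,0,0]
  gripper: 0.85

```text
t: 0.52
ee_pos: [0.2227, -0.331, 0.2453]
tcp_rot: [-0.0, 0.99, 0.139, -0.0]
force: [0.9, -0.5, 0.7]
finger_gap: 0.0794
grip_force: 0.0
```

Call:
step_arm:
  motion:
    - [2.55,-3.52,-0.27,0,0,0]
    - [2.55,-3.52,-0.27,0,0,0]
    - [2.55,-3.52,-0.27,0,0,0]
    - [2.55,-3.52,-0.27,0,0,0]
    - [2.55,-3.52,-0.27,0,0,0]

```text
t: 0.93
ee_pos: [0.2933, -0.1356, 0.2586]
tcp_rot: [0.0, 0.99, 0.139, 0.0]
force: [1.2, -0.7, 0.2]
finger_gap: 0.0791
grip_force: 0.0
```

Call:
step_arm:
  motion:
    - [3.22,-1.75,1.94,0.25,2.99,-0.96]
    - [3.22,-1.75,1.94,0.25,2.99,-0.96]
    - [3.22,-1.75,1.94,0.25,2.99,-0.96]
    - [3.22,-1.75,1.94,0.25,2.99,-0.96]
    - [3.22,-1.75,1.94,0.25,2.99,-0.96]

```text
t: 1.35
ee_pos: [0.4283, 0.0003, 0.1787]
tcp_rot: [-0.029, 0.975, 0.18, 0.128]
force: [1.0, -0.2, 0.3]
finger_gap: 0.0788
grip_force: 0.0
```

Call:
step_arm:
  motion:
    - [3.22,-1.75,1.94,0.25,2.99,-0.96]
    - [3.22,-1.75,1.94,0.25,2.99,-0.96]
    - [3.22,-1.75,1.94,0.25,2.99,-0.96]
    - [3.22,-1.75,1.94,0.25,2.99,-0.96]
    - [3.22,-1.75,1.94,0.25,2.99,-0.96]

```text
t: 1.77
ee_pos: [0.5641, 0.153, 0.1465]
tcp_rot: [-0.058, 0.941, 0.216, 0.253]
force: [0.3, -0.8, 0.5]
finger_gap: 0.0789
grip_force: 0.0
```

Run:
```python
from h import *
o=bot.observe(); print(o["t"],o["ee_pos"],o["qvel"].round(2),o["finger_gap"],o["joints"].round(2),o["force"])
p,Rm=grasp("plate",.012); b=leg(now(),(p-Rm[:,2]*.09,Rm)); leg(now(),(p,Rm),v=2)
c=eyes.read_camera("top"); cv2.imwrite("pics/a1.png",cv2.resize(c["color"][120:270,195:395],(800,600),interpolation=cv2.INTER_CUBIC))
```

```text
1.7667 [0.56405001 0.15300802 0.14648568] [ 0.65  0.58 -0.55  0.85 -0.66 -0.44] 0.07887793918788424 [0.11 0.36 2.   0.55 0.33 0.75] [ 0.26570338 -0.80012335  0.49431505]
5 rows [0.23, -0.24, 0.09, 0.0, -0.01, 0.02]
5 rows [0.23, -0.24, 1.89, 0.0, -0.01, 0.02]
```

View pics/a1.png

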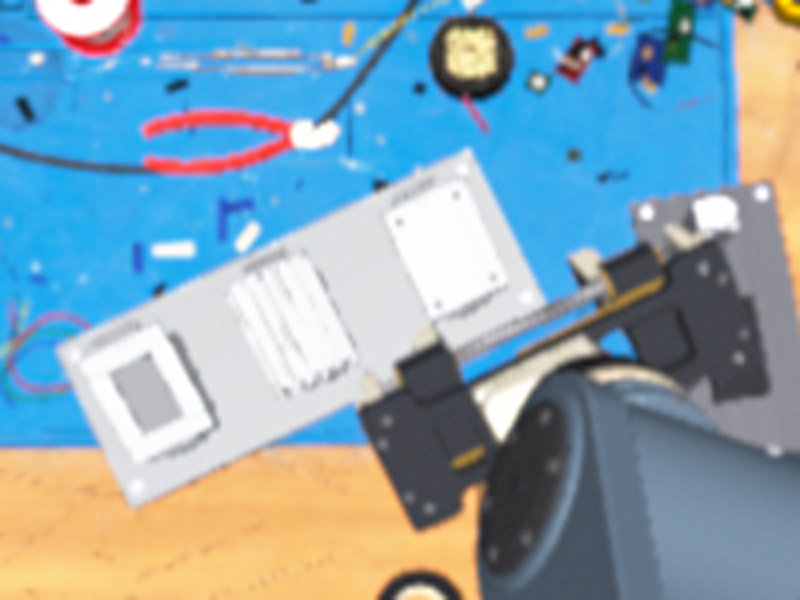

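The gripper is 90 mm behind the plate and still settling, with a lag of about half a row. I'll settle, then measure again.

Call:
step_arm:
  motion:
    - [0,0,0.5,0,0,0]
    - [0,0,0.5,0,0,0]
    - [0,0,0,0,0,0]
    - [0,0,0,0,0,0]
    - [0,0,0,0,0,0]

```text
t: 2.23
ee_pos: [0.5677, 0.1527, 0.139]
tcp_rot: [-0.057, 0.942, 0.216, 0.252]
force: [0.4, -0.8, 0.3]
finger_gap: 0.0791
grip_force: 0.0
```

Run:
```python
from h import *
o=bot.observe(); print(o["t"],o["ee_pos"],abs(o["qvel"]).max())
p,Rm=grasp("plate",.012); leg(now(),(p,Rm),v=2)
```

```text
2.2333 [0.56770329 0.15265234 0.13899238] 0.003038452009908919
5 rows [0.25, -0.28, 1.73, 0.02, 0.01, 0.0]
```

Call:
step_arm:
  motion:
    - [0.5,-0.56,1.73,0.1,0,0]
    - [0.5,-0.56,1.73,0,0,0]
    - [0.25,-0.28,1.73,0,0,0]
    - [0,0,1.73,0,0,0]
    - [0,0,1.0,0,0,0]

```text
t: 2.65
ee_pos: [0.6074, 0.1879, 0.0755]
tcp_rot: [-0.058, 0.942, 0.216, 0.252]
force: [-0.3, -0.4, -0.2]
finger_gap: 0.079
grip_force: 0.0
```

Call:
step_arm:
  motion:
    - [0,0,0.73,0,0,0]
    - [0,0,0,0,0,0]
    - [0,0,0,0,0,0]
    - [0,0,0,0,0,0]
    - [0,0,0,0,0,0]

```text
t: 3.07
ee_pos: [0.6105, 0.1895, 0.0709]
tcp_rot: [-0.058, 0.941, 0.216, 0.252]
force: [-0.3, -0.2, 0.1]
finger_gap: 0.0789
grip_force: 0.0
```

Run:
```python
from h import *
o=bot.observe(); print(o["t"],o["ee_pos"],abs(o["qvel"]).max(),o["force"])
p,Rm=grasp("plate",.012); leg(now(),(p,Rm),v=2)
```

```text
3.0667 [0.61049954 0.18946272 0.07088187] 0.0031257344310940266 [-0.30656954 -0.21870525  0.14253167]
5 rows [-0.02, 0.01, 0.0, -0.01, -0.0, 0.01]
```

Call:
step_arm:
  motion:
    - [-0.1,0.05,0,0,0,0]
    - [0,0,0,0,0,0]
    - [0,0,0,0,0,0]
    - [0,0,0,0,0,0]
    - [0,0,0,0,0,0]
  gripper: 0.3

```text
t: 3.48
ee_pos: [0.6099, 0.1889, 0.0696]
tcp_rot: [-0.058, 0.941, 0.216, 0.252]
force: [0.7, -0.4, -0.5]
finger_gap: 0.0503
grip_force: 0.1
```

Call:
step_arm:
  motion:
    - [0,0,0,0,0,0]
    - [0,0,0,0,0,0]
    - [0,0,-0.4,0,0,0]
    - [0,0,-0.6,0,0,0]
    - [0,0,-1.0,0,0,0]

```text
t: 3.9
ee_pos: [0.6004, 0.1844, 0.0867]
tcp_rot: [-0.058, 0.942, 0.216, 0.251]
force: [-0.5, -0.2, -1.4]
finger_gap: 0.0494
grip_force: 30.0
```

Call:
step_arm:
  motion:
    - [0,0,-2,0,0,0]
    - [0,0,-2,0,0,0]
    - [0,0,-2,0,0,0]
    - [0,0,-2,0,0,0]
    - [0,0,0,0,0,0]

```text
t: 4.32
ee_pos: [0.5647, 0.1666, 0.1594]
tcp_rot: [-0.058, 0.941, 0.216, 0.254]
force: [0.4, -0.5, -0.7]
finger_gap: 0.0498
grip_force: 30.0
```

Run:
```python
from h import *
o=bot.observe(); print(o["t"],o["ee_pos"],o["finger_gap"],o["grip_force"],o["joints"].round(2))
b=leg(now(),over(.012+.08)); b=leg(b,over(.012+.03))
```

```text
4.3167 [0.56472852 0.16663614 0.15939853] 0.049801571549030504 29.997312426567078 [0.14 0.35 1.98 0.47 0.35 0.85]
5 rows [-1.3, 2.8, 0.34, -0.85, -5.99, 3.19]
5 rows [-0.01, 0.0, 1.0, 0.0, -0.0, 0.0]
```

Call:
step_arm:
  motion:
    - [-0.65,1.4,0.17,-0.43,-3,1.6]
    - [-0.65,1.4,0.17,-0.43,-3,1.6]
    - [-0.65,1.4,0.17,-0.43,-3,1.6]
    - [-0.65,1.4,0.17,-0.43,-3,1.6]
    - [-0.65,1.4,0.17,-0.43,-3,1.6]

```text
t: 4.73
ee_pos: [0.5675, 0.0919, 0.134]
tcp_rot: [-0.029, 0.98, 0.151, 0.125]
force: [-0.2, -0.1, -1.5]
finger_gap: 0.0497
grip_force: 30.0
```

Call:
step_arm:
  motion:
    - [-0.65,1.4,0.17,-0.43,-3,1.6]
    - [-0.65,1.4,0.17,-0.43,-3,1.6]
    - [-0.65,1.4,0.17,-0.43,-3,1.6]
    - [-0.65,1.4,0.17,-0.43,-3,1.6]
    - [-0.65,1.4,0.17,-0.43,-3,1.6]

```text
t: 5.15
ee_pos: [0.555, 0.0169, 0.1196]
tcp_rot: [0.001, 0.997, 0.082, -0.003]
force: [0.7, 0.3, -0.9]
finger_gap: 0.0496
grip_force: 30.0
```

Call:
step_arm:
  motion:
    - [0,0,0,0,0,0]
    - [0,0,0,0,0,0]
    - [0,0,0,0,0,0]
    - [0,0,0,0,0,0]
    - [0,0,0,0,0,0]

```text
t: 5.57
ee_pos: [0.5551, 0.0181, 0.1203]
tcp_rot: [0.0, 0.997, 0.083, -0.002]
force: [1.3, 0.5, -0.9]
finger_gap: 0.0494
grip_force: 30.0
```

Run:
```python
from h import *
o=bot.observe(); print(o["t"],o["ee_pos"],o["finger_gap"],o["grip_force"],o["joints"].round(2))
st,rk=pickle.load(open("fit.pkl","rb")); st[2]=np.radians(9.8); pickle.dump((st,rk),open("fit.pkl","wb"))
b=leg(now(),over(.012+.04)); b=leg(b,over(.012+.004))
c=eyes.read_camera("top"); pickle.dump(c,open("held1.pkl","wb")); A=cv2.resize(c["color"][150:250,310:443],(532,400),interpolation=cv2.INTER_CUBIC)
c=eyes.read_camera("side"); B=cv2.resize(c["color"][130:230,290:423],(532,400),interpolation=cv2.INTER_CUBIC)
cv2.imwrite("pics/a2.png",cv2.resize(np.hstack([A,B]),(800,300)))
```

```text
5.5667 [0.55505267 0.01813075 0.12028307] 0.0494416912021668 29.997199773788452 [-0.05  0.5   1.73 -0.    0.91  1.35]
5 rows [0.05, 0.03, 0.77, 0.0, 0.04, -0.05]
5 rows [0.0, 0.0, 0.72, 0.0, -0.0, 0.0]
```

View pics/a2.png

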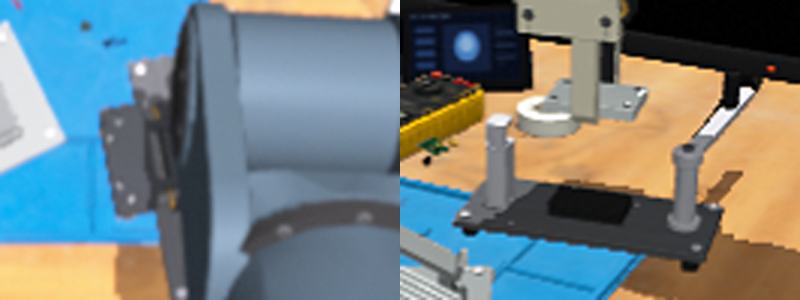

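The side view shows the plate held level above the platen at about (600,95). I'll lower it.

Call:
step_arm:
  motion:
    - [0.15,0.1,1.7,0,0.2,-0.2]
    - [0.1,0.05,1.7,0,0,0]
    - [0,0,1.7,0,0,0]
    - [0,0,1.2,0,0,0]
    - [0,0,0.8,0,0,0]

```text
t: 6.08
ee_pos: [0.5573, 0.0166, 0.048]
tcp_rot: [0.0, 0.996, 0.085, -0.001]
force: [0.3, -0.2, -1.0]
finger_gap: 0.0493
grip_force: 30.0
```

Call:
step_arm:
  motion:
    - [0,0,0.3,0,0,0]
    - [0,0,0,0,0,0]
    - [0,0,0,0,0,0]
    - [0,0,0,0,0,0]
    - [0,0,0,0,0,0]

```text
t: 6.5
ee_pos: [0.5582, 0.0164, 0.0469]
tcp_rot: [0.0, 0.996, 0.085, 0.0]
force: [0.8, -0.0, -0.7]
finger_gap: 0.0498
grip_force: 30.0
```

Run:
```python
from h import *
o=bot.observe(); print(o["t"],o["ee_pos"],o["force"])
b=leg(now(),over(.012))
c=eyes.read_camera("side"); pickle.dump(c,open("held_s.pkl","wb"))
```

```text
6.5 [0.55819297 0.01640222 0.04688925] [ 0.80868166 -0.02537642 -0.66102567]
5 rows [-0.0, -0.01, 0.1, 0.01, -0.01, -0.02]
```

Call:
step_arm:
  motion:
    - [0,-0.05,0.1,0,0,0]
    - [0,0,0.1,0,0,0]
    - [0,0,0.1,0,0,0]
    - [0,0,0.05,0,0,0]
    - [0,0,0.05,0,0,0]

```text
t: 6.97
ee_pos: [0.5577, 0.0169, 0.0421]
tcp_rot: [0.0, 0.996, 0.085, -0.0]
force: [1.0, 0.6, -1.0]
finger_gap: 0.0492
grip_force: 30.0
```

Call:
step_arm:
  motion:
    - [0,0,0.04,0,0,0]
    - [0,0,0.03,0,0,0]
    - [0,0,0.03,0,0,0]
    - [0,0,0,0,0,0]
    - [0,0,0,0,0,0]

```text
t: 7.38
ee_pos: [0.5577, 0.0169, 0.0412]
tcp_rot: [0.0, 0.996, 0.085, -0.0]
force: [0.8, 0.3, -0.4]
finger_gap: 0.0494
grip_force: 30.0
```

Call:
step_arm:
  motion:
    - [0,0,0.03,0,0,0]
    - [0,0,0.03,0,0,0]
    - [0,0,0.02,0,0,0]
    - [0,0,0,0,0,0]
    - [0,0,0,0,0,0]

```text
t: 7.8
ee_pos: [0.5578, 0.0169, 0.0411]
tcp_rot: [0.0, 0.996, 0.085, -0.0]
force: [-4.6, 1.0, 9.1]
finger_gap: 0.0497
grip_force: 30.0
```

Contact at about 9 N. Release, back off upward, then head for the frame bay so the top camera can see the plate.

Call:
step_arm:
  motion:
    - [0,0,0,0,0,0]
    - [0,0,0,0,0,0]
    - [0,0,0,0,0,0]
    - [0,0,-0.5,0,0,0]
    - [0,0,-1,0,0,0]
  gripper: 0.75

```text
t: 8.22
ee_pos: [0.5571, 0.0169, 0.055]
tcp_rot: [0.0, 0.996, 0.085, -0.001]
force: [-0.4, 0.4, 0.6]
finger_gap: 0.0694
grip_force: 0.0
```

Call:
step_arm:
  motion:
    - [0,0,-2.5,0,0,0]
    - [0,0,-3,0,0,0]
    - [0,0,-3,0,0,0]
    - [0,0,-2,0,0,0]
    - [0,0,0,0,0,0]

```text
t: 8.63
ee_pos: [0.5598, 0.0169, 0.1656]
tcp_rot: [0.001, 0.996, 0.085, 0.003]
force: [0.3, 0.6, -0.3]
finger_gap: 0.0695
grip_force: 0.0
```

Run:
```python
from h import *
o=bot.observe(); print(o["t"],o["ee_pos"],o["force"])
p,Rm=grasp("frame",.015); print(p); b=leg(now(),(p-Rm[:,2]*.08,Rm),n=15); leg(b,(p,Rm),v=2)
```

```text
8.6333 [0.55981589 0.01692159 0.16556125] [ 0.32589951  0.58546236 -0.29322326]
[0.52613649 0.35904049 0.07299038]
15 rows [0.15, -2.21, 0.22, 0.29, 1.96, -1.04]
5 rows [-0.01, 0.0, 1.61, 0.01, 0.01, -0.01]
```

Call:
step_arm:
  motion:
    - [0.15,-2.21,0.22,0.29,1.96,-1.04]
    - [0.15,-2.21,0.22,0.29,1.96,-1.04]
    - [0.15,-2.21,0.22,0.29,1.96,-1.04]
    - [0.15,-2.21,0.22,0.29,1.96,-1.04]
    - [0.15,-2.21,0.22,0.29,1.96,-1.04]
  gripper: 0.85

```text
t: 9.05
ee_pos: [0.5427, 0.1278, 0.1507]
tcp_rot: [-0.02, 0.988, 0.13, 0.084]
force: [0.8, 0.5, 0.3]
finger_gap: 0.0792
grip_force: 0.0
```

Call:
step_arm:
  motion:
    - [0.15,-2.21,0.22,0.29,1.96,-1.04]
    - [0.15,-2.21,0.22,0.29,1.96,-1.04]
    - [0.15,-2.21,0.22,0.29,1.96,-1.04]
    - [0.15,-2.21,0.22,0.29,1.96,-1.04]
    - [0.15,-2.21,0.22,0.29,1.96,-1.04]

```text
t: 9.47
ee_pos: [0.5194, 0.2364, 0.1439]
tcp_rot: [-0.039, 0.97, 0.173, 0.168]
force: [1.3, -0.1, 0.4]
finger_gap: 0.0791
grip_force: 0.0
```

Call:
step_arm:
  motion:
    - [0.15,-2.21,0.22,0.29,1.96,-1.04]
    - [0.15,-2.21,0.22,0.29,1.96,-1.04]
    - [0.15,-2.21,0.22,0.29,1.96,-1.04]
    - [0.15,-2.21,0.22,0.29,1.96,-1.04]
    - [0.15,-2.21,0.22,0.29,1.96,-1.04]

```text
t: 9.88
ee_pos: [0.4873, 0.3429, 0.1384]
tcp_rot: [-0.059, 0.942, 0.215, 0.249]
force: [0.7, -0.8, -0.4]
finger_gap: 0.079
grip_force: 0.0
```

Call:
step_arm:
  motion:
    - [0,0,0,0,0,0]
    - [0,0,0,0,0,0]
    - [0,0,0,0,0,0]
    - [0,0,0,0,0,0]
    - [0,0,0,0,0,0]

```text
t: 10.3
ee_pos: [0.4885, 0.3412, 0.1386]
tcp_rot: [-0.058, 0.943, 0.214, 0.248]
force: [-0.9, 0.0, -0.3]
finger_gap: 0.0789
grip_force: 0.0
```

```bash
cat >> h.py <<'E'
def look(tag,outs,box=(155,263,340,470)):
    """outs: list of (L,W,z) top-face outlines to fit, relative to the stand fit from first picture"""
    c=eyes.read_camera("top"); pickle.dump(c,open(tag+".pkl","wb")); st,_=pickle.load(open("fit.pkl","rb"))
    a=c["color"][box[0]:box[1],box[2]:box[3]]; cv2.imwrite(f"pics/{tag}.png",cv2.resize(a,None,fx=5,fy=5,interpolation=cv2.INTER_CUBIC))
    for L,Wd,z in outs:
        f=fit(c,[rect(L,Wd,z)],flat,st,2.5); Rm,_=flat(st)
        print((L,Wd,z),"in stand mm",((f[0]-st)[:2]@Rm[:2,:2]*1000).round(2),"dyaw",np.degrees(f[0][2]-st[2]).round(2),np.round(f[1:],2))
E
python3 - <<'E'
from h import *
o=bot.observe(); print(o["t"],o["ee_pos"],o["force"],o["joints"].round(2))
p,Rm=grasp("frame",.016); b=leg(now(),(p,Rm),v=2)
look("b1",[(.2,.09,.018),(.07,.05,.04)])
E
```

```text
10.3 [0.48852868 0.34117988 0.1386024 ] [-0.92422788  0.01019865 -0.33240624] [ 0.55  0.39  1.97 -0.19  0.27  1.84]
5 rows [0.07, 0.01, 1.53, -0.02, 0.08, -0.05]
(0.2, 0.09, 0.018) in stand mm [-0.18  0.04] dyaw -0.38 [0.3  0.93]
(0.07, 0.05, 0.04) in stand mm [ 0.38 -1.32] dyaw 0.09 [0.45 1.  ]
```

View pics/b1.png

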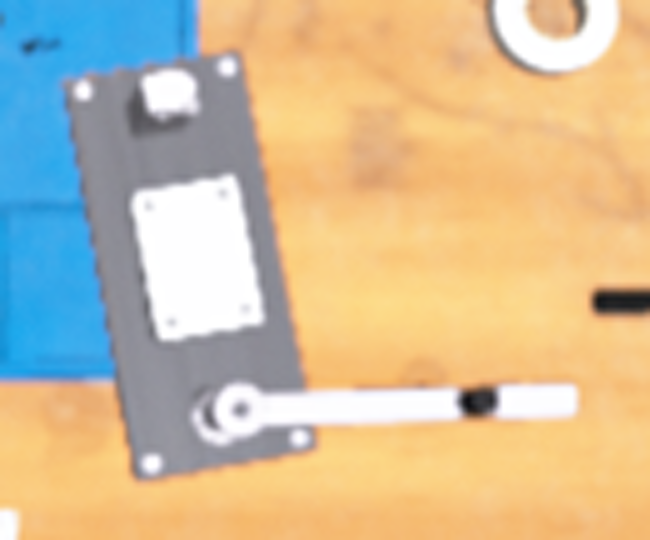

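The plate lies on the platen, with its corners at about (133,195), (237,175), (264,322) and (160,341) in the crop. I'll cross-check the offset with a bright-region centroid.

```bash
cat >> h.py <<'E'
def onplane(c,uv,z):
    K=np.array(c["camera_matrix"]); d=(np.asarray(uv,float)-[K[0,2],K[1,2]])/[K[0,0],K[1,1]]; s=d.copy()
    for _ in range(20): s=d/(1+c["k1"]*(s**2).sum(-1,keepdims=True))
    r=np.c_[s,np.ones(len(s))]@q2R(c["orientation"]).as_matrix().T; o=np.array(c["xyz"])
    return o+r*((z-o[2])/r[:,2])[:,None]
def soft(c,win,z,lo,hi,inv=False):
    """sub-pixel weighted centroid/axis of bright (or dark) area on plane z, in stand mm"""
    st,_=pickle.load(open("fit.pkl","rb")); Rm,t=flat(st); v,u=np.mgrid[0:400,0:640]; uv=np.stack([u,v],-1).reshape(-1,2)
    X=(onplane(c,uv,z)-t)@Rm; g=c["color"].mean(2).ravel(); w=np.clip((g-lo)/(hi-lo),0,1); w=1-w if inv else w
    w=w*((abs(X[:,0]-win[2])<win[0])&(abs(X[:,1])<win[1])); m=(w[:,None]*X[:,:2]).sum(0)/w.sum(); D=X[:,:2]-m
    C=(w[:,None,None]*D[:,:,None]*D[:,None,:]).sum(0)/w.sum(); e=np.sqrt(12*np.diag(C)); 
    return (m*1000).round(2),(e*1000).round(1),np.degrees(C[0,1]/(C[0,0]-C[1,1])).round(2)
E
python3 - <<'E'
from h import *
c0=pickle.load(open("top0.pkl","rb")); c=pickle.load(open("b1.pkl","rb"))
print("plate",soft(c,(.043,.034,0),.04,120,240)); 
print("platen",soft(c0,(.04,.03,0),.03,50,95,True))
st,_=pickle.load(open("fit.pkl","rb")); Rm,t=flat(st); W=cloud(c); m=abs(W[...,2]-.04)<.004
X=(W[m]-t)@Rm; X=X[(abs(X[:,0])<.045)&(abs(X[:,1])<.035)]; print(len(X),X.mean(0)*1000,X.min(0),X.max(0))
X=(cloud(c0)-t)@Rm;X=X[abs(X[...,2]-.03)<.004];X=X[(abs(X[:,0])<.04)&(abs(X[:,1])<.03)];print(len(X),X.mean(0)*1000,X.min(0),X.max(0))
g=c["color"].mean(2); 
for y in (-.01,.01):
  uv=proj(c,(np.array([[0,k/1000,.04] for k in range(-36,37,3)])+[0,0,0])@Rm.T+t+Rm@[y,0,0]); print(map_coordinates(g,[uv[:,1],uv[:,0]],order=1).round().astype(int))
E
```

```text
plate (array([ 0.04, -1.12]), array([76.6, 56.7]), np.float64(0.04))
platen (array([0.17, 0.32]), array([57.2, 33.1]), np.float64(0.6))
580 [-0.15981994 -1.40343893 40.10026601] [-0.03344847 -0.02689735  0.03619244] [0.03416466 0.02375536 0.04380072]
337 [ 0.26516961 -0.89634955 30.00394061] [-0.02836587 -0.01899121  0.02634347] [0.02913034 0.01684148 0.03359404]
[142 141 153 219 254 255 254 254 254 254 254 254 254 254 254 254 254 254
 255 255 220 144 143 146 145]
[142 142 138 203 255 255 254 254 254 254 254 254 254 254 254 254 254 254
 255 255 210 146 142 143 143]
```

The plate sits about 1.3 mm towards the stand's −y relative to the platen, in camera terms. I'll place the frame with +1.3 mm in y, then squeeze both together to bring the plate into line. First, the frame grasp.

Call:
step_arm:
  motion:
    - [0.2,0.05,1.8,-0.1,0.4,-0.25]
    - [0.15,0,1.8,0,0,0]
    - [0,0,1.7,0,0,0]
    - [0,0,1.35,0,0,0]
    - [0,0,1.0,0,0,0]

```text
t: 10.77
ee_pos: [0.5258, 0.359, 0.0728]
tcp_rot: [-0.058, 0.942, 0.216, 0.252]
force: [0.1, -0.2, -0.4]
finger_gap: 0.0787
grip_force: 0.0
```

Call:
step_arm:
  motion:
    - [0,0,0,0,0,0]
    - [0,0,0,0,0,0]
    - [0,0,0,0,0,0]
    - [0,0,0,0,0,0]
    - [0,0,0,0,0,0]

```text
t: 11.18
ee_pos: [0.5253, 0.3595, 0.0747]
tcp_rot: [-0.058, 0.941, 0.216, 0.253]
force: [-0.2, -0.4, 0.1]
finger_gap: 0.0792
grip_force: 0.0
```

Run:
```python
from h import *
o=bot.observe(); print(o["t"],o["ee_pos"],o["force"])
p,Rm=grasp("frame",.016); b=leg(now(),(p,Rm),n=1)
```

```text
11.1833 [0.5252925  0.35948632 0.07466039] [-0.21385222 -0.42707498  0.05570247]
1 rows [-0.03, 0.08, 0.07, -0.04, -0.04, 0.08]
```

Call:
step_arm:
  motion:
    - [0,0.06,0.07,0,0,0]
    - [0,0,0,0,0,0]
    - [0,0,0,0,0,0]
    - [0,0,0,0,0,0]
    - [0,0,0,0,0,0]
  gripper: 0.3

```text
t: 11.6
ee_pos: [0.5258, 0.3591, 0.0733]
tcp_rot: [-0.058, 0.941, 0.216, 0.252]
force: [0.3, -0.1, 0.8]
finger_gap: 0.0502
grip_force: 0.1
```

Call:
step_arm:
  motion:
    - [0,0,0,0,0,0]
    - [0,0,0,0,0,0]
    - [0,0,0,0,0,0]
    - [0,0,-0.3,0,0,0]
    - [0,0,-0.8,0,0,0]

```text
t: 12.02
ee_pos: [0.5207, 0.3565, 0.0824]
tcp_rot: [-0.058, 0.942, 0.216, 0.252]
force: [0.5, -1.2, -1.6]
finger_gap: 0.0496
grip_force: 30.0
```

Call:
step_arm:
  motion:
    - [0,0,-2,0,0,0]
    - [0,0,-2.5,0,0,0]
    - [0,0,-2.5,0,0,0]
    - [0,0,-2,0,0,0]
    - [0,0,0,0,0,0]

```text
t: 12.43
ee_pos: [0.4799, 0.3371, 0.1643]
tcp_rot: [-0.059, 0.941, 0.216, 0.254]
force: [1.3, 0.7, 1.2]
finger_gap: 0.05
grip_force: 30.0
```

Run:
```python
from h import *
o=bot.observe(); print(o["t"],o["ee_pos"],o["finger_gap"],o["grip_force"])
b=leg(now(),over(.016+.10,dy=.0013),n=15); b=leg(b,over(.016+.014,dy=.0013))
```

```text
12.4333 [0.47992427 0.33709886 0.16432718] 0.04998101142213603 29.995342791080475
15 rows [-0.2, 2.19, 0.04, -0.28, -2.0, 1.05]
5 rows [-0.0, 0.0, 1.72, -0.01, 0.0, 0.0]
```

Call:
step_arm:
  motion:
    - [-0.2,2.19,0.04,-0.28,-2,1.05]
    - [-0.2,2.19,0.04,-0.28,-2,1.05]
    - [-0.2,2.19,0.04,-0.28,-2,1.05]
    - [-0.2,2.19,0.04,-0.28,-2,1.05]
    - [-0.2,2.19,0.04,-0.28,-2,1.05]

```text
t: 12.85
ee_pos: [0.5172, 0.2327, 0.1532]
tcp_rot: [-0.039, 0.97, 0.174, 0.168]
force: [-0.6, 0.3, -0.0]
finger_gap: 0.0502
grip_force: 30.0
```

Call:
step_arm:
  motion:
    - [-0.2,2.19,0.04,-0.28,-2,1.05]
    - [-0.2,2.19,0.04,-0.28,-2,1.05]
    - [-0.2,2.19,0.04,-0.28,-2,1.05]
    - [-0.2,2.19,0.04,-0.28,-2,1.05]
    - [-0.2,2.19,0.04,-0.28,-2,1.05]

```text
t: 13.27
ee_pos: [0.5431, 0.1259, 0.1466]
tcp_rot: [-0.019, 0.988, 0.13, 0.083]
force: [0.9, 0.8, -1.0]
finger_gap: 0.0493
grip_force: 30.0
```

Call:
step_arm:
  motion:
    - [-0.2,2.19,0.04,-0.28,-2,1.05]
    - [-0.2,2.19,0.04,-0.28,-2,1.05]
    - [-0.2,2.19,0.04,-0.28,-2,1.05]
    - [-0.2,2.19,0.04,-0.28,-2,1.05]
    - [-0.2,2.19,0.04,-0.28,-2,1.05]

```text
t: 13.68
ee_pos: [0.558, 0.0171, 0.1423]
tcp_rot: [0.0, 0.996, 0.085, -0.003]
force: [0.7, 0.1, -1.4]
finger_gap: 0.0498
grip_force: 30.0
```

Call:
step_arm:
  motion:
    - [0,0,1,0,0,0]
    - [0,0,1,0,0,0]
    - [0,0,0,0,0,0]
    - [0,0,0,0,0,0]
    - [0,0,0,0,0,0]

```text
t: 14.1
ee_pos: [0.5577, 0.019, 0.1228]
tcp_rot: [0.0, 0.996, 0.086, -0.002]
force: [0.4, 0.3, -0.1]
finger_gap: 0.0497
grip_force: 30.0
```

Run:
```python
from h import *
o=bot.observe(); print(o["t"],o["ee_pos"],o["finger_gap"],o["grip_force"])
b=leg(now(),over(.016+.013,dx=.0009,dy=.0013),n=5)
```

```text
14.1 [0.55773214 0.01897575 0.12284579] 0.04965159080735821 29.99561369419098
5 rows [0.02, 0.01, 1.28, 0.0, 0.04, 0.01]
```

Call:
step_arm:
  motion:
    - [0.1,0.05,1.7,0,0.2,0.05]
    - [0,0,1.7,0,0,0]
    - [0,0,1.5,0,0,0]
    - [0,0,1.0,0,0,0]
    - [0,0,0.5,0,0,0]

```text
t: 14.52
ee_pos: [0.5585, 0.0183, 0.0581]
tcp_rot: [0.0, 0.996, 0.085, -0.001]
force: [-0.6, -0.3, 0.1]
finger_gap: 0.0495
grip_force: 30.0
```

Call:
step_arm:
  motion:
    - [0,0,0,0,0,0]
    - [0,0,0,0,0,0]
    - [0,0,0,0,0,0]
    - [0,0,0,0,0,0]
    - [0,0,0,0,0,0]

```text
t: 14.93
ee_pos: [0.5593, 0.0178, 0.0596]
tcp_rot: [0.0, 0.996, 0.085, 0.0]
force: [0.1, 0.4, -0.5]
finger_gap: 0.0495
grip_force: 30.0
```

Run:
```python
from h import *
o=bot.observe(); print(o["t"],o["ee_pos"],o["force"])
b=leg(now(),over(.016+.010,dx=.0009,dy=.0013),n=1)
```

```text
14.9333 [0.55928882 0.01779787 0.05955835] [ 0.13113053  0.35317761 -0.53341734]
1 rows [-0.06, -0.08, 0.36, 0.04, -0.04, -0.07]
```

Call:
step_arm:
  motion:
    - [-0.03,-0.05,0.1,0,0,0]
    - [0,0,0.08,0,0,0]
    - [0,0,0.08,0,0,0]
    - [0,0,0,0,0,0]
    - [0,0,0,0,0,0]

```text
t: 15.35
ee_pos: [0.5586, 0.0182, 0.0563]
tcp_rot: [0.0, 0.996, 0.085, -0.0]
force: [0.1, 0.9, -1.1]
finger_gap: 0.0496
grip_force: 30.0
```

Call:
step_arm:
  motion:
    - [0,0,0.04,0,0,0]
    - [0,0,0.04,0,0,0]
    - [0,0,0.04,0,0,0]
    - [0,0,0,0,0,0]
    - [0,0,0,0,0,0]

```text
t: 15.77
ee_pos: [0.5586, 0.0182, 0.0551]
tcp_rot: [0.0, 0.996, 0.085, -0.0]
force: [0.0, 0.7, 0.4]
finger_gap: 0.0499
grip_force: 30.0
```

Call:
step_arm:
  motion:
    - [0,0,0.03,0,0,0]
    - [0,0,0.03,0,0,0]
    - [0,0,0,0,0,0]
    - [0,0,0,0,0,0]
    - [0,0,0,0,0,0]

```text
t: 16.18
ee_pos: [0.5586, 0.0182, 0.0547]
tcp_rot: [0.0, 0.996, 0.085, -0.0]
force: [-0.0, -0.8, 1.9]
finger_gap: 0.0499
grip_force: 30.0
```

Call:
step_arm:
  motion:
    - [0,0,0.02,0,0,0]
    - [0,0,0,0,0,0]
    - [0,0,0,0,0,0]
    - [0,0,0,0,0,0]
    - [0,0,0,0,0,0]
  gripper: 0.65

```text
t: 16.6
ee_pos: [0.5586, 0.0183, 0.0543]
tcp_rot: [0.0, 0.996, 0.085, -0.0]
force: [0.2, -0.5, 0.0]
finger_gap: 0.0605
grip_force: 0.0
```

Call:
step_arm:
  motion:
    - [0,0,0.3,0,0,0]
    - [0,0,0.3,0,0,0]
    - [0,0,0.25,0,0,0]
    - [0,0,0,0,0,0]
    - [0,0,0,0,0,0]

```text
t: 17.02
ee_pos: [0.5584, 0.0182, 0.0456]
tcp_rot: [0.0, 0.996, 0.085, -0.0]
force: [-0.5, -0.8, -0.4]
finger_gap: 0.0607
grip_force: 0.0
```

Call:
step_arm:
  motion:
    - [0,0,0,0,0,0]
    - [0,0,0,0,0,0]
    - [0,0,0,0,0,0]
    - [0,0,0,0,0,0]
    - [0,0,0,0,0,0]
  gripper: 0.3

```text
t: 17.43
ee_pos: [0.5586, 0.0182, 0.0459]
tcp_rot: [0.0, 0.996, 0.085, -0.0]
force: [0.3, -0.7, 0.6]
finger_gap: 0.0497
grip_force: 30.0
```

Call:
step_arm:
  motion:
    - [0,0,0,0,0,0]
    - [0,0,0,0,0,0]
    - [0,0,0,0,0,0]
    - [0,0,0,0,0,0]
    - [0,0,0,0,0,0]
  gripper: 0.75

```text
t: 17.85
ee_pos: [0.5586, 0.0182, 0.0458]
tcp_rot: [0.0, 0.996, 0.085, -0.0]
force: [-0.8, 0.4, 0.5]
finger_gap: 0.0696
grip_force: 0.0
```

Call:
step_arm:
  motion:
    - [0,0,-0.6,0,0,0]
    - [0,0,-2,0,0,0]
    - [0,0,-3,0,0,0]
    - [0,0,-3,0,0,0]
    - [0,0,-2,0,0,0]

```text
t: 18.27
ee_pos: [0.5592, 0.0183, 0.1549]
tcp_rot: [0.0, 0.996, 0.085, 0.001]
force: [0.2, 0.0, -0.5]
finger_gap: 0.0696
grip_force: 0.0
```

Run:
```python
from h import *
o=bot.observe(); print(o["t"],o["ee_pos"],o["force"])
p,Rm=grasp("sink",.016); print(p); b=leg(now(),(p-Rm[:,2]*.08,Rm),n=10); leg(b,(p,Rm),v=2)
```

```text
18.2667 [0.55921595 0.0182628  0.15490185] [ 0.19820636  0.02730028 -0.46806966]
[0.56704347 0.27329745 0.07385641]
10 rows [0.38, -2.36, 0.24, 0.43, 2.97, -1.57]
5 rows [0.0, 0.0, 1.61, -0.0, -0.0, 0.0]
```

Call:
step_arm:
  motion:
    - [0.38,-2.36,0.24,0.43,2.97,-1.57]
    - [0.38,-2.36,0.24,0.43,2.97,-1.57]
    - [0.38,-2.36,0.24,0.43,2.97,-1.57]
    - [0.38,-2.36,0.24,0.43,2.97,-1.57]
    - [0.38,-2.36,0.24,0.43,2.97,-1.57]
  gripper: 0.85

```text
t: 18.68
ee_pos: [0.5517, 0.1389, 0.1438]
tcp_rot: [-0.03, 0.979, 0.152, 0.129]
force: [0.3, 0.7, -0.3]
finger_gap: 0.079
grip_force: 0.0
```

Call:
step_arm:
  motion:
    - [0.38,-2.36,0.24,0.43,2.97,-1.57]
    - [0.38,-2.36,0.24,0.43,2.97,-1.57]
    - [0.38,-2.36,0.24,0.43,2.97,-1.57]
    - [0.38,-2.36,0.24,0.43,2.97,-1.57]
    - [0.38,-2.36,0.24,0.43,2.97,-1.57]

```text
t: 19.1
ee_pos: [0.5297, 0.2569, 0.1412]
tcp_rot: [-0.059, 0.941, 0.216, 0.253]
force: [-0.0, -0.6, 0.4]
finger_gap: 0.0787
grip_force: 0.0
```

Call:
step_arm:
  motion:
    - [0,0,0,0,0,0]
    - [0,0,0,0,0,0]
    - [0,0,0,0,0,0]
    - [0,0,0,0,0,0]
    - [0,0,0,0,0,0]

```text
t: 19.52
ee_pos: [0.5306, 0.2551, 0.1408]
tcp_rot: [-0.058, 0.942, 0.215, 0.251]
force: [0.1, -0.9, 0.8]
finger_gap: 0.0791
grip_force: 0.0
```

Run:
```python
from h import *
o=bot.observe(); print(o["t"],o["ee_pos"],o["force"])
p,Rm=grasp("sink",.016); b=leg(now(),(p,Rm),v=2)
look("b2",[(.2,.09,.018),(.07,.05,.05),(.046,.028,.05)])
c=pickle.load(open("b2.pkl","rb")); print(soft(c,(.043,.034,0),.05,120,240))
c=pickle.load(open("top0.pkl","rb")); st,rk=pickle.load(open("fit.pkl","rb"))
# sink: fins' tops region; fit each fin-top outline edges from several starts
for s0 in(-.003,0,.003,.006):
    a=fit(c,[rect(.07,.05,.018)],inrack(rk,0),[s0,0,0],2); print("sink",s0,a[0][:2].round(4),np.degrees(a[0][2]).round(2),np.round(a[1:],2))
I=c["color"][145:265,195:355].copy(); big=cv2.resize(I,(800,600),interpolation=cv2.INTER_CUBIC)
for h,col in((.018,(0,0,255)),(.0,(0,160,0))):
  f=inrack(rk,0); Rm,t=f(np.zeros(3)); u=(proj(c,rect(.07,.05,h)@Rm.T+t)-[195,145]+.5)*5-.5
  cv2.polylines(big,[u.round().astype(int)],True,col,1)
b=cv2.resize(cv2.imread("pics/b2.png"),(480,400))
cv2.imwrite("pics/b3.png",np.hstack([cv2.resize(big[160:400,250:490],(320,400)) if 0 else cv2.resize(big[160:400,250:460],(320,400)),b]))
```

```text
19.5167 [0.53060234 0.25511199 0.14078558] [ 0.08873391 -0.91414753  0.7706702 ]
5 rows [0.04, -0.01, 1.57, -0.01, 0.02, -0.02]
(0.2, 0.09, 0.018) in stand mm [-0.04  0.06] dyaw -0.4 [0.33 0.93]
(0.07, 0.05, 0.05) in stand mm [ 0.26 -0.11] dyaw -0.23 [0.43 1.  ]
(0.046, 0.028, 0.05) in stand mm [-2531.56  -283.73] dyaw 50.48 [nan  0.]
(array([-0.06, -0.42]), array([76.4, 56.1]), np.float64(0.08))
sink -0.003 [0.0039 0.0029] -0.77 [0.26 1.  ]
sink 0 [0.004  0.0029] -0.78 [0.26 1.  ]
sink 0.003 [0.004  0.0029] -0.77 [0.24 1.  ]
sink 0.006 [0.0039 0.0029] -0.78 [0.26 1.  ]h.py:39: RuntimeWarning: invalid value encountered in divide
  wt=np.exp(-((d[None]-d[j][:,None])/.8)**2)*G; off=(wt*d).sum(1)/wt.sum(1)
  return _methods._mean(a, axis=axis, dtype=dtype,
  ret = ret.dtype.type(ret / rcount)
```

View pics/b3.png

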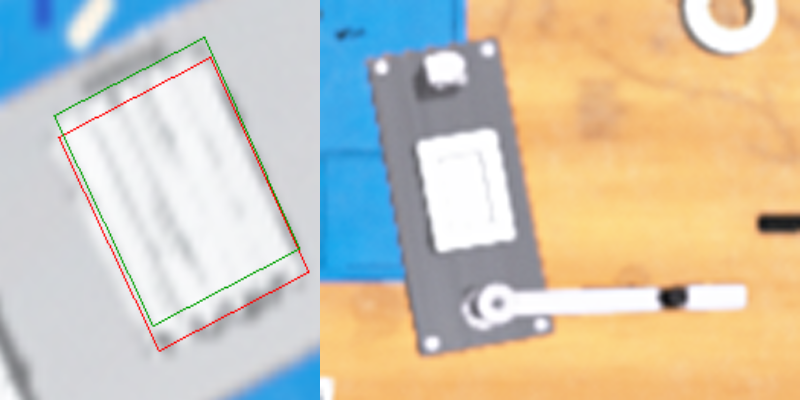

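The right half shows the frame on the plate, centred to about 0.3 mm: corners (417,143), (497,128), (515,240), (436,251). On the left, the nominal sink outline matches the fin ends near (160,348), so s≈0. Next, the heat sink grasp.

Call:
step_arm:
  motion:
    - [0.2,-0.05,1.8,0,0.1,-0.1]
    - [0,0,1.8,0,0,0]
    - [0,0,1.8,0,0,0]
    - [0,0,1.45,0,0,0]
    - [0,0,1.0,0,0,0]

```text
t: 19.98
ee_pos: [0.5671, 0.2738, 0.0722]
tcp_rot: [-0.058, 0.942, 0.216, 0.252]
force: [0.1, -0.5, 0.7]
finger_gap: 0.0788
grip_force: 0.0
```

Call:
step_arm:
  motion:
    - [0,0,0,0,0,0]
    - [0,0,0,0,0,0]
    - [0,0,0,0,0,0]
    - [0,0,0,0,0,0]
    - [0,0,0,0,0,0]

```text
t: 20.4
ee_pos: [0.5667, 0.2742, 0.0743]
tcp_rot: [-0.058, 0.941, 0.216, 0.253]
force: [0.3, 0.1, 0.1]
finger_gap: 0.0789
grip_force: 0.0
```

Run:
```python
from h import *
o=bot.observe(); print(o["t"],o["ee_pos"],o["force"])
p,Rm=grasp("sink",.016); b=leg(now(),(p,Rm),n=1)
```

```text
20.4 [0.56667119 0.27419541 0.07427803] [0.32920813 0.13512247 0.09549254]
1 rows [-0.03, 0.1, 0.03, -0.07, -0.05, 0.08]
```

Call:
step_arm:
  motion:
    - [-0.02,0.06,0.04,0,0,0]
    - [0,0,0,0,0,0]
    - [0,0,0,0,0,0]
    - [0,0,0,0,0,0]
    - [0,0,0,0,0,0]
  gripper: 0.3

```text
t: 20.82
ee_pos: [0.5668, 0.2737, 0.073]
tcp_rot: [-0.058, 0.941, 0.217, 0.252]
force: [-1.0, 0.2, 1.1]
finger_gap: 0.0505
grip_force: 0.6
```

Call:
step_arm:
  motion:
    - [0,0,0,0,0,0]
    - [0,0,0,0,0,0]
    - [0,0,0,0,0,0]
    - [0,0,-0.3,0,0,0]
    - [0,0,-0.8,0,0,0]

```text
t: 21.23
ee_pos: [0.5618, 0.2711, 0.0822]
tcp_rot: [-0.058, 0.941, 0.216, 0.252]
force: [-0.1, -0.4, -1.0]
finger_gap: 0.0493
grip_force: 30.0
```

Call:
step_arm:
  motion:
    - [0,0,-2,0,0,0]
    - [0,0,-2.5,0,0,0]
    - [0,0,-2.5,0,0,0]
    - [0,0,-2.5,0,0,0]
    - [0,0,0,0,0,0]

```text
t: 21.65
ee_pos: [0.5188, 0.2501, 0.1687]
tcp_rot: [-0.058, 0.941, 0.216, 0.254]
force: [0.0, 1.2, -0.9]
finger_gap: 0.0496
grip_force: 30.0
```

Run:
```python
from h import *
o=bot.observe(); print(o["t"],o["ee_pos"],o["finger_gap"],o["grip_force"])
b=leg(now(),over(.016+.09,dx=.0007,dy=.0014),n=10)
```

```text
21.65 [0.51883113 0.25014348 0.16865217] 0.04955367565847757 29.989376664161682
10 rows [-0.44, 2.34, 0.18, -0.42, -3.0, 1.57]
```

Call:
step_arm:
  motion:
    - [-0.44,2.34,0.18,-0.42,-3,1.57]
    - [-0.44,2.34,0.18,-0.42,-3,1.57]
    - [-0.44,2.34,0.18,-0.42,-3,1.57]
    - [-0.44,2.34,0.18,-0.42,-3,1.57]
    - [-0.44,2.34,0.18,-0.42,-3,1.57]

```text
t: 22.07
ee_pos: [0.5493, 0.1353, 0.1458]
tcp_rot: [-0.029, 0.98, 0.152, 0.125]
force: [0.5, 0.5, -1.2]
finger_gap: 0.0501
grip_force: 30.0
```

Call:
step_arm:
  motion:
    - [-0.44,2.34,0.18,-0.42,-3,1.57]
    - [-0.44,2.34,0.18,-0.42,-3,1.57]
    - [-0.44,2.34,0.18,-0.42,-3,1.57]
    - [-0.44,2.34,0.18,-0.42,-3,1.57]
    - [-0.44,2.34,0.18,-0.42,-3,1.57]

```text
t: 22.48
ee_pos: [0.559, 0.0172, 0.1317]
tcp_rot: [0.0, 0.996, 0.085, -0.003]
force: [0.8, -0.1, -1.1]
finger_gap: 0.0496
grip_force: 30.0
```

Call:
step_arm:
  motion:
    - [0,0,1.0,0,0,0]
    - [0,0,0.5,0,0,0]
    - [0,0,0,0,0,0]
    - [0,0,0,0,0,0]
    - [0,0,0,0,0,0]

```text
t: 22.9
ee_pos: [0.5588, 0.0193, 0.1176]
tcp_rot: [0.0, 0.996, 0.086, -0.002]
force: [-0.1, 0.1, -1.6]
finger_gap: 0.0497
grip_force: 30.0
```

Run:
```python
from h import *
o=bot.observe(); print(o["t"],o["ee_pos"],o["finger_gap"],o["grip_force"])
b=leg(now(),over(.016+.023,dx=.0003,dy=.0014),n=1)
```

```text
22.9 [0.55880415 0.01928659 0.11762318] 0.049673754786212554 29.989497140049934
1 rows [-0.08, 0.07, 4.86, -0.01, 0.19, 0.11]
```

Call:
step_arm:
  motion:
    - [-0.08,0.06,1.5,0,0.2,0.1]
    - [0,0,1.4,0,0,0]
    - [0,0,1.1,0,0,0]
    - [0,0,0.6,0,0,0]
    - [0,0,0.25,0,0,0]

```text
t: 23.32
ee_pos: [0.5579, 0.0181, 0.0683]
tcp_rot: [-0.0, 0.996, 0.085, -0.001]
force: [0.2, 0.3, -1.5]
finger_gap: 0.0495
grip_force: 30.0
```

Call:
step_arm:
  motion:
    - [0,0,0,0,0,0]
    - [0,0,0,0,0,0]
    - [0,0,0,0,0,0]
    - [0,0,0,0,0,0]
    - [0,0,0,0,0,0]

```text
t: 23.73
ee_pos: [0.5584, 0.0177, 0.0694]
tcp_rot: [0.0, 0.996, 0.085, 0.0]
force: [0.3, 0.3, -0.6]
finger_gap: 0.0493
grip_force: 30.0
```

Run:
```python
from h import *
o=bot.observe(); print(o["t"],o["ee_pos"],o["force"])
b=leg(now(),over(.016+.020,dx=.0003,dy=.0014),n=1)
```

```text
23.7333 [0.55844421 0.01774775 0.06944411] [ 0.26840044  0.26000169 -0.61506147]
1 rows [-0.03, -0.08, 0.34, 0.0, -0.03, -0.05]
```

Call:
step_arm:
  motion:
    - [-0.01,-0.05,0.1,0,0,0]
    - [0,0,0.08,0,0,0]
    - [0,0,0.07,0,0,0]
    - [0,0,0,0,0,0]
    - [0,0,0,0,0,0]

```text
t: 24.15
ee_pos: [0.558, 0.0183, 0.0664]
tcp_rot: [-0.0, 0.996, 0.085, -0.0]
force: [0.6, 0.8, -1.0]
finger_gap: 0.05
grip_force: 30.0
```

Call:
step_arm:
  motion:
    - [0,0,0.03,0,0,0]
    - [0,0,0.03,0,0,0]
    - [0,0,0.03,0,0,0]
    - [0,0,0,0,0,0]
    - [0,0,0,0,0,0]

```text
t: 24.57
ee_pos: [0.558, 0.0182, 0.0656]
tcp_rot: [-0.0, 0.996, 0.085, -0.0]
force: [0.2, -0.2, -1.2]
finger_gap: 0.0495
grip_force: 30.0
```

Call:
step_arm:
  motion:
    - [0,0,0.03,0,0,0]
    - [0,0,0.03,0,0,0]
    - [0,0,0.03,0,0,0]
    - [0,0,0,0,0,0]
    - [0,0,0,0,0,0]

```text
t: 24.98
ee_pos: [0.558, 0.0182, 0.0648]
tcp_rot: [-0.0, 0.996, 0.085, -0.0]
force: [-0.7, -0.4, 1.0]
finger_gap: 0.0497
grip_force: 30.0
```

Call:
step_arm:
  motion:
    - [0,0,0.03,0,0,0]
    - [0,0,0.02,0,0,0]
    - [0,0,0,0,0,0]
    - [0,0,0,0,0,0]
    - [0,0,0,0,0,0]

```text
t: 25.4
ee_pos: [0.5581, 0.0182, 0.0648]
tcp_rot: [-0.0, 0.996, 0.085, -0.0]
force: [-3.8, -0.8, 7.1]
finger_gap: 0.0499
grip_force: 30.0
```

Call:
step_arm:
  motion:
    - [0,0,0,0,0,0]
    - [0,0,0,0,0,0]
    - [0,0,0,0,0,0]
    - [0,0,0,0,0,0]
    - [0,0,0,0,0,0]
  gripper: 0.65

```text
t: 25.82
ee_pos: [0.558, 0.0183, 0.0641]
tcp_rot: [-0.0, 0.996, 0.085, -0.0]
force: [-0.4, -0.5, 0.4]
finger_gap: 0.0605
grip_force: 0.0
```

Call:
step_arm:
  motion:
    - [0,0,0.4,0,0,0]
    - [0,0,0.5,0,0,0]
    - [0,0,0.5,0,0,0]
    - [0,0,0.3,0,0,0]
    - [0,0,0,0,0,0]

```text
t: 26.23
ee_pos: [0.5575, 0.0183, 0.0462]
tcp_rot: [-0.0, 0.996, 0.085, -0.001]
force: [0.0, 0.2, -0.2]
finger_gap: 0.0604
grip_force: 0.0
```

Call:
step_arm:
  motion:
    - [0,0,0,0,0,0]
    - [0,0,0,0,0,0]
    - [0,0,0,0,0,0]
    - [0,0,0,0,0,0]
    - [0,0,0,0,0,0]
  gripper: 0.3

```text
t: 26.65
ee_pos: [0.5581, 0.0182, 0.0473]
tcp_rot: [-0.0, 0.996, 0.085, 0.0]
force: [0.8, -0.2, -0.8]
finger_gap: 0.0497
grip_force: 30.0
```

Call:
step_arm:
  motion:
    - [0,0,0,0,0,0]
    - [0,0,0,0,0,0]
    - [0,0,0,0,0,0]
    - [0,0,0,0,0,0]
    - [0,0,0,0,0,0]
  gripper: 0.75

```text
t: 27.07
ee_pos: [0.558, 0.0182, 0.0473]
tcp_rot: [-0.0, 0.996, 0.085, -0.0]
force: [0.1, -0.6, 1.0]
finger_gap: 0.0695
grip_force: 0.0
```

Call:
step_arm:
  motion:
    - [0,0,-0.6,0,0,0]
    - [0,0,-2,0,0,0]
    - [0,0,-3,0,0,0]
    - [0,0,-3,0,0,0]
    - [0,0,-2,0,0,0]

```text
t: 27.48
ee_pos: [0.5587, 0.0182, 0.1563]
tcp_rot: [0.0, 0.996, 0.085, 0.001]
force: [-0.0, 0.9, 0.5]
finger_gap: 0.0697
grip_force: 0.0
```

Call:
step_arm:
  motion:
    - [0,-4,0,0,0,0]
    - [0,-4,0,0,0,0]
    - [0,-4,0,0,0,0]
    - [0,-4,0,0,0,0]
    - [0,-2,0,0,0,0]

```text
t: 27.9
ee_pos: [0.5266, 0.1991, 0.1539]
tcp_rot: [-0.0, 0.996, 0.086, 0.0]
force: [0.5, -0.6, 0.5]
finger_gap: 0.0698
grip_force: 0.0
```

Run:
```python
from h import *
o=bot.observe(); print(o["t"],o["ee_pos"],o["force"])
look("c1",[(.2,.09,.018),(.07,.05,.068)])
c=pickle.load(open("c1.pkl","rb")); print(soft(c,(.043,.034,0),.068,120,240))
s=eyes.read_camera("side"); pickle.dump(s,open("c1s.pkl","wb"))
A=cv2.resize(cv2.imread("pics/c1.png"),(400,332)); B=cv2.resize(s["color"][130:213,300:400],(400,332),interpolation=cv2.INTER_CUBIC); cv2.imwrite("pics/c2.png",np.hstack([A,B]))
```

```text
27.9 [0.52655382 0.1990772  0.15387521] [ 0.47424589 -0.6155315   0.54182779]
(0.2, 0.09, 0.018) in stand mm [-0.16  0.11] dyaw -0.35 [0.28 0.93]
(0.07, 0.05, 0.068) in stand mm [-0.8  -0.16] dyaw -1.39 [0.45 1.  ]
(array([-0.6 , -0.55]), array([76.1, 56.3]), np.float64(0.28))
```

View pics/c2.png

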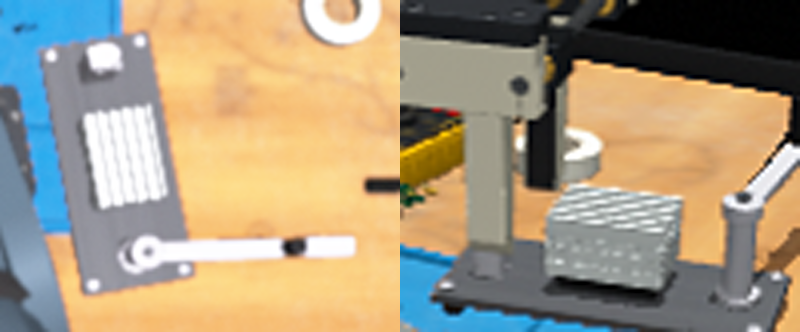

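The pile is square in y. The top view shows the sink about 0.7 mm towards the stand's −x. The side view shows the stack on the platen, with no visible steps, at about (610,240). I'll align the ends with one squeeze along x, gripper turned 90° and about 7 mm clear of the posts.

Run:
```python
from h import *
def ov90(h,dx,dy):
    p,Rm=over(h,dx,dy); return p,R.from_euler("z",90,degrees=True).as_matrix()@Rm
b=leg(now(),ov90(.1,.0006,.0014),n=15)
```

```text
15 rows [-0.9, 1.0, 0.16, -0.0, -0.0, -5.99]
```

Call:
step_arm:
  motion:
    - [-0.9,1,0.16,0,0,-6]
    - [-0.9,1,0.16,0,0,-6]
    - [-0.9,1,0.16,0,0,-6]
    - [-0.9,1,0.16,0,0,-6]
    - [-0.9,1,0.16,0,0,-6]
  gripper: 0.87

```text
t: 28.42
ee_pos: [0.5043, 0.1317, 0.1455]
tcp_rot: [0.0, 0.94, 0.342, -0.0]
force: [0.9, 0.2, -0.0]
finger_gap: 0.081
grip_force: 0.0
```

Call:
step_arm:
  motion:
    - [-0.9,1,0.16,0,0,-6]
    - [-0.9,1,0.16,0,0,-6]
    - [-0.9,1,0.16,0,0,-6]
    - [-0.9,1,0.16,0,0,-6]
    - [-0.9,1,0.16,0,0,-6]

```text
t: 28.83
ee_pos: [0.5158, 0.0659, 0.1375]
tcp_rot: [-0.0, 0.819, 0.574, -0.0]
force: [-0.4, 0.2, -0.7]
finger_gap: 0.0808
grip_force: 0.0
```

Call:
step_arm:
  motion:
    - [-0.9,1,0.16,0,0,-6]
    - [-0.9,1,0.16,0,0,-6]
    - [-0.9,1,0.16,0,0,-6]
    - [-0.9,1,0.16,0,0,-6]
    - [-0.9,1,0.16,0,0,-6]

```text
t: 29.25
ee_pos: [0.5586, 0.0147, 0.1295]
tcp_rot: [-0.0, 0.643, 0.766, -0.0]
force: [0.4, 0.5, 0.3]
finger_gap: 0.0809
grip_force: 0.0
```

Call:
step_arm:
  motion:
    - [0,0,0,0,0,0]
    - [0,0,0,0,0,0]
    - [0,0,0,0,0,0]
    - [0,0,0,0,0,0]
    - [0,0,0,0,0,0]

```text
t: 29.67
ee_pos: [0.558, 0.0168, 0.1294]
tcp_rot: [-0.0, 0.645, 0.764, -0.0]
force: [0.4, 0.4, -0.9]
finger_gap: 0.081
grip_force: 0.0
```

```bash
cat >> h.py <<'E'
def ov90(h,dx,dy):
    p,Rm=over(h,dx,dy); return p,R.from_euler("z",90,degrees=True).as_matrix()@Rm
E
python3 - <<'E'
from h import *
o=bot.observe(); print(o["t"],o["ee_pos"],o["joints"].round(2),o["finger_gap"])
b=leg(now(),ov90(.1,.0006,.0014),n=1); leg(now(),ov90(.017,.0006,.0014),n=5)
E
```

```text
29.6667 [0.55801265 0.01680681 0.12941883] [-0.05  0.49  1.72  0.    0.93 -0.22] 0.08101056709485861
1 rows [0.16, 0.05, -0.06, -0.01, -0.01, -0.12]
5 rows [0.03, 0.01, 1.65, -0.0, -0.0, -0.02]
```

Call:
step_arm:
  motion:
    - [0.1,0.05,1.8,0,0,-0.1]
    - [0.05,0,1.8,0,0,0]
    - [0,0,1.8,0,0,0]
    - [0,0,0.9,0,0,0]
    - [0,0,0.4,0,0,0]

```text
t: 30.08
ee_pos: [0.5578, 0.0183, 0.0611]
tcp_rot: [-0.001, 0.644, 0.765, -0.001]
force: [-0.5, -1.0, 0.2]
finger_gap: 0.0809
grip_force: 0.0
```

Call:
step_arm:
  motion:
    - [0,0,0.4,0,0,0]
    - [0,0,0.4,0,0,0]
    - [0,0,0.3,0,0,0]
    - [0,0,0.2,0,0,0]
    - [0,0,0,0,0,0]

```text
t: 30.5
ee_pos: [0.5586, 0.018, 0.0492]
tcp_rot: [-0.0, 0.644, 0.765, -0.0]
force: [0.2, -0.0, 0.2]
finger_gap: 0.0808
grip_force: 0.0
```

Call:
step_arm:
  motion:
    - [0,0,0.02,0,0,0]
    - [0,0,0.02,0,0,0]
    - [0,0,0,0,0,0]
    - [0,0,0,0,0,0]
    - [0,0,0,0,0,0]

```text
t: 30.92
ee_pos: [0.5587, 0.018, 0.0489]
tcp_rot: [-0.0, 0.644, 0.765, -0.0]
force: [0.5, 0.0, 0.0]
finger_gap: 0.0808
grip_force: 0.0
```

Run:
```python
from h import *
o=bot.observe(); print(o["t"],o["ee_pos"],o["force"])
leg(now(),ov90(.017,.0006,.0014),n=1)
```

```text
30.9167 [0.55865425 0.01804851 0.04893352] [0.49556532 0.03878478 0.02809973]
1 rows [0.05, -0.03, 0.19, -0.0, -0.0, 0.04]
```

Call:
step_arm:
  motion:
    - [0.05,-0.03,0.1,0,0,0]
    - [0,0,0.05,0,0,0]
    - [0,0,0,0,0,0]
    - [0,0,0,0,0,0]
    - [0,0,0,0,0,0]

```text
t: 31.33
ee_pos: [0.5583, 0.0185, 0.0473]
tcp_rot: [-0.0, 0.644, 0.765, -0.0]
force: [0.1, -0.6, 0.6]
finger_gap: 0.0811
grip_force: 0.0
```

Call:
step_arm:
  motion:
    - [0,0,0,0,0,0]
    - [0,0,0,0,0,0]
    - [0,0,0,0,0,0]
    - [0,0,0,0,0,0]
    - [0,0,0,0,0,0]
  gripper: 0.6

```text
t: 31.75
ee_pos: [0.5582, 0.0185, 0.0473]
tcp_rot: [-0.0, 0.644, 0.765, -0.0]
force: [-0.2, 0.9, 0.7]
finger_gap: 0.0695
grip_force: 30.0
```

Call:
step_arm:
  motion:
    - [0,0,0,0,0,0]
    - [0,0,0,0,0,0]
    - [0,0,0,0,0,0]
    - [0,0,0,0,0,0]
    - [0,0,0,0,0,0]
  gripper: 0.86

```text
t: 32.17
ee_pos: [0.5583, 0.0185, 0.0473]
tcp_rot: [-0.0, 0.644, 0.765, -0.0]
force: [-1.0, -0.2, -1.3]
finger_gap: 0.0802
grip_force: 0.0
```

Call:
step_arm:
  motion:
    - [0,0,-0.6,0,0,0]
    - [0,0,-2,0,0,0]
    - [0,0,-3,0,0,0]
    - [0,0,-3.5,0,0,0]
    - [0,0,-3.5,0,0,0]

```text
t: 32.58
ee_pos: [0.5578, 0.0185, 0.175]
tcp_rot: [-0.0, 0.644, 0.765, -0.0]
force: [0.4, 0.6, -0.3]
finger_gap: 0.0799
grip_force: 0.0
```

Run:
```python
from h import *
o=bot.observe(); print(o["t"],o["ee_pos"],o["force"])
c=pickle.load(open("c1.pkl","rb")); W=cloud(c); m=np.isfinite(W[...,2])&(W[...,2]>.098)&(W[...,2]<.116)&(abs(W[...,0]-.488)<.03)&(abs(W[...,1]+.098)<.03)
print("knob",W[m].mean(0),m.sum()); m=np.isfinite(W[...,2])&(abs(W[...,2]-.079)<.005)&(abs(W[...,0]-.488)<.03)&(W[...,1]<0)&(W[...,1]>-.16)
X=W[m]; f=np.polyfit(X[:,1],X[:,0],1); print("arm line dx/dy",f)
st,_=pickle.load(open("fit.pkl","rb")); y=np.radians(9.6); hg=st[:2]-.075*np.array([np.cos(y),np.sin(y)]); print("hinge",hg)
# dark knob top in colour
g=c["color"].mean(2); v,u=np.mgrid[0:400,0:640]; X=onplane(c,np.stack([u,v],-1).reshape(-1,2),.109); w=(g.ravel()<90)&(abs(X[:,0]-.488)<.02)&(abs(X[:,1]+.098)<.02); print("dark",X[w].mean(0),w.sum())
```

```text
32.5833 [0.55780402 0.01851723 0.1749704 ] [ 0.41015391  0.62259318 -0.30197106]
knob [ 0.48788712 -0.09896166  0.10814672] 35
arm line dx/dy [-0.02183353  0.48571375]
hinge [0.48396827 0.00451167]
dark [ 0.48667199 -0.0969846   0.109     ] 29
```

Run:
```python
from h import *
th=np.radians(-88.75); r=np.array([np.cos(th),np.sin(th),0]); t=np.array([-r[1],r[0],0])
Rm=np.stack([-r,t,[0,0,-1]],1); print(np.linalg.det(Rm))
b=leg(now(),(np.array([.487,-.0985,.16]),Rm),n=10); leg(b,(np.array([.487,-.0985,.099]),Rm),n=5)
```

```text
1.0
10 rows [-1.09, -0.83, 0.15, -0.01, -0.0, 0.86]
5 rows [-0.0, 0.01, 1.22, 0.01, -0.0, -0.0]
```

Call:
step_arm:
  motion:
    - [-1.09,-0.83,0.15,0,0,0.86]
    - [-1.09,-0.83,0.15,0,0,0.86]
    - [-1.09,-0.83,0.15,0,0,0.86]
    - [-1.09,-0.83,0.15,0,0,0.86]
    - [-1.09,-0.83,0.15,0,0,0.86]
  gripper: 0.36

```text
t: 33.0
ee_pos: [0.5235, -0.0425, 0.1646]
tcp_rot: [-0.001, 0.673, 0.74, -0.001]
force: [1.6, -0.0, 0.3]
finger_gap: 0.0511
grip_force: 0.0
```

Call:
step_arm:
  motion:
    - [-1.09,-0.83,0.15,0,0,0.86]
    - [-1.09,-0.83,0.15,0,0,0.86]
    - [-1.09,-0.83,0.15,0,0,0.86]
    - [-1.09,-0.83,0.15,0,0,0.86]
    - [-1.09,-0.83,0.15,0,0,0.86]

```text
t: 33.42
ee_pos: [0.4862, -0.0996, 0.1579]
tcp_rot: [-0.0, 0.7, 0.714, -0.0]
force: [-0.8, -0.3, -0.8]
finger_gap: 0.0335
grip_force: 0.0
```

Call:
step_arm:
  motion:
    - [0,0,0,0,0,0]
    - [0,0,0,0,0,0]
    - [0,0,0,0,0,0]
    - [0,0,0,0,0,0]
    - [0,0,0,0,0,0]

```text
t: 33.83
ee_pos: [0.4874, -0.0981, 0.1583]
tcp_rot: [-0.0, 0.699, 0.715, -0.0]
force: [-0.8, -0.6, -0.3]
finger_gap: 0.0333
grip_force: 0.0
```

```bash
python3 - <<'E' 2>/dev/null
from h import *
o=bot.observe(); print(o["t"],o["ee_pos"],o["finger_gap"],o["joints"].round(2))
th=np.radians(-88.75); r=np.array([np.cos(th),np.sin(th),0]); t=np.array([-r[1],r[0],0]); Rm=np.stack([-r,t,[0,0,-1]],1)
leg(now(),(np.array([.487,-.0985,.099]),Rm),n=1)
look("d1",[(.2,.09,.018),(.07,.05,.068)])
c=pickle.load(open("d1.pkl","rb")); print(soft(c,(.043,.034,0),.068,120,240))
s=eyes.read_camera("side"); B=cv2.resize(s["color"][125:215,300:400],(400,360),interpolation=cv2.INTER_CUBIC); A=cv2.resize(cv2.imread("pics/d1.png"),(400,360)); cv2.imwrite("pics/d2.png",np.hstack([A,B]))
E
```

```text
33.8333 [ 0.48737469 -0.0980741   0.15834276] 0.03326105639183879 [-0.29  0.35  1.86  0.    0.93 -0.31]
1 rows [-0.04, -0.04, 5.93, -0.01, -0.0, 0.04]
(0.2, 0.09, 0.018) in stand mm [-0.52  0.15] dyaw -0.44 [0.37 0.91]
(0.07, 0.05, 0.068) in stand mm [ 0.26 -0.01] dyaw -0.07 [0.43 1.  ]
(array([ 0.14, -0.49]), array([75.5, 55.9]), np.float64(-0.56))
```

View pics/d2.png

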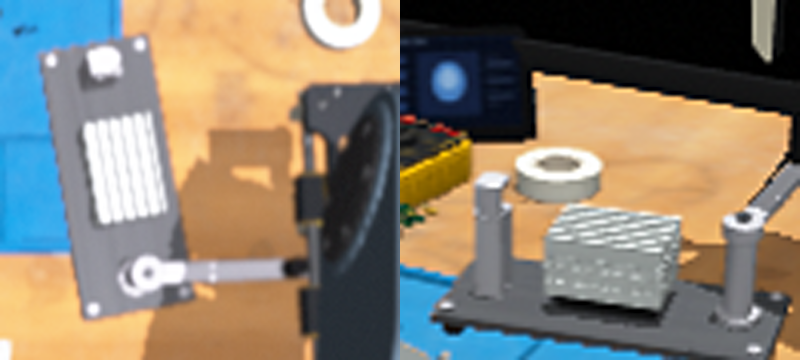

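The pile is now centred to about 0.3 mm, with all ends flush in both views. The knob at (293,268) sits between the fingers. Lower the gripper around it.

Call:
step_arm:
  motion:
    - [-0.04,-0.04,1.5,0,0,0]
    - [0,0,1.5,0,0,0]
    - [0,0,1.3,0,0,0]
    - [0,0,1.0,0,0,0]
    - [0,0,0.5,0,0,0]

```text
t: 34.35
ee_pos: [0.4864, -0.0986, 0.0992]
tcp_rot: [-0.001, 0.699, 0.715, -0.0]
force: [-1.4, -0.1, 0.1]
finger_gap: 0.0337
grip_force: 0.0
```

Call:
step_arm:
  motion:
    - [0,0.3,0.1,0,0,0]
    - [0,0.3,0,0,0,0]
    - [0,0.2,0,0,0,0]
    - [0,0.1,0,0,0,0]
    - [0,0,0,0,0,0]

```text
t: 34.77
ee_pos: [0.4962, -0.0987, 0.0998]
tcp_rot: [0.0, 0.699, 0.715, 0.0]
force: [0.4, -0.3, 0.6]
finger_gap: 0.0335
grip_force: 0.0
```

Call:
step_arm:
  motion:
    - [0.12,0.9,0,0,0,-5]
    - [0.12,0.9,0,0,0,-5]
    - [0.12,0.9,0,0,0,-5]
    - [0.12,0.9,0,0,0,-5]
    - [0.12,0.9,0,0,0,-5]

```text
t: 35.18
ee_pos: [0.5387, -0.0841, 0.0996]
tcp_rot: [-0.0, 0.526, 0.85, -0.0]
force: [-0.8, -0.3, 0.2]
finger_gap: 0.0338
grip_force: 0.4
```

Call:
step_arm:
  motion:
    - [0.12,0.9,0,0,0,-5]
    - [0.12,0.9,0,0,0,-5]
    - [0.12,0.9,0,0,0,-5]
    - [0.12,0.9,0,0,0,-5]
    - [0.12,0.9,0,0,0,-5]

```text
t: 35.6
ee_pos: [0.5711, -0.0527, 0.0996]
tcp_rot: [-0.0, 0.33, 0.944, -0.0]
force: [-0.6, -0.4, 0.1]
finger_gap: 0.0336
grip_force: 0.4
```

```bash
cat >> h.py <<'E'
def armpose():
    st,_=pickle.load(open("fit.pkl","rb")); y=np.radians(9.6); hg=st[:2]+[.0006,.0013]-.075*np.array([np.cos(y),np.sin(y)])
    p,Rm=now(); h=Rm.T@np.r_[hg-p[:2],0]; ty=np.degrees(np.arctan2(Rm[1,1],Rm[0,1])); print("hinge in tool",h.round(4),"a by tool",(99.6-ty).round(1),"z",p[2].round(4))
E
python3 - <<'E'
from h import *
o=bot.observe(); print(o["t"],o["force"],o["joints"].round(2)); armpose()
E
```

```text
35.6 [-0.57673138 -0.36067566  0.14890561] [-0.17  0.56  1.7  -0.    0.89 -1.07]
hinge in tool [ 0.1042 -0.0081  0.    ] a by tool 48.1 z 0.0996
```

Call:
step_arm:
  motion:
    - [0.12,0.9,0,0,0,-5]
    - [0.12,0.9,0,0,0,-5]
    - [0.12,0.9,0,0,0,-5]
    - [0.12,0.9,0,0,0,-5]
    - [0.12,0.9,0,0,0,-5]

```text
t: 36.02
ee_pos: [0.5873, -0.0106, 0.0996]
tcp_rot: [-0.0, 0.118, 0.993, -0.0]
force: [-0.6, -0.9, -0.4]
finger_gap: 0.0334
grip_force: 0.4
```

Call:
step_arm:
  motion:
    - [0.09,0.73,0,0,0,-4]
    - [0.09,0.73,0,0,0,-4]
    - [0.09,0.73,0,0,0,-4]
    - [0.07,0.55,0,0,0,-3]
    - [0.04,0.36,0,0,0,-2]

```text
t: 36.43
ee_pos: [0.5872, 0.0207, 0.0996]
tcp_rot: [0.0, -0.03, 1.0, -0.0]
force: [0.6, -1.8, -0.0]
finger_gap: 0.0331
grip_force: 0.3
```

Call:
step_arm:
  motion:
    - [0.02,0.18,0,0,0,-1]
    - [0.02,0.18,0,0,0,-1]
    - [0,0,0,0,0,0]
    - [0,0,0,0,0,0]
    - [0,0,0,0,0,0]

```text
t: 36.85
ee_pos: [0.5865, 0.0237, 0.0993]
tcp_rot: [-0.0, -0.045, 0.999, 0.0]
force: [0.4, -0.0, -0.4]
finger_gap: 0.0335
grip_force: 0.0
```

Run:
```python
from h import *
o=bot.observe(); print(o["t"],o["force"],o["joints"].round(2)); armpose()
```

```text
36.85 [ 0.37239404 -0.03205081 -0.4174999 ] [-0.04  0.58  1.66  0.    0.9  -1.7 ]
hinge in tool [ 0.1031 -0.0085  0.    ] a by tool 4.4 z 0.0993
```

Call:
step_arm:
  motion:
    - [0.02,0.15,0,0,0,-0.8]
    - [0.02,0.15,0,0,0,-0.8]
    - [0.02,0.15,0,0,0,-0.8]
    - [0.01,0.15,0,0,0,-0.8]
    - [0.01,0.12,0,0,0,-0.8]

```text
t: 37.27
ee_pos: [0.5848, 0.031, 0.0993]
tcp_rot: [-0.0, -0.081, 0.997, 0.0]
force: [-0.4, -1.2, 0.4]
finger_gap: 0.0336
grip_force: 0.3
```

Call:
step_arm:
  motion:
    - [0,0.06,0,0,0,0]
    - [0,0.06,0,0,0,0]
    - [0,0.04,0,0,0,0]
    - [0,0,0,0,0,0]
    - [0,0,0,0,0,0]

```text
t: 37.68
ee_pos: [0.5847, 0.0321, 0.0993]
tcp_rot: [-0.0, -0.081, 0.997, -0.0]
force: [0.4, -4.9, 0.3]
finger_gap: 0.0337
grip_force: 2.5
```

Call:
step_arm:
  motion:
    - [0,0.04,0,0,0,0]
    - [0,0.04,0,0,0,0]
    - [0,0.04,0,0,0,0]
    - [0,0,0,0,0,0]
    - [0,0,0,0,0,0]

```text
t: 38.1
ee_pos: [0.5847, 0.0324, 0.0993]
tcp_rot: [0.0, -0.081, 0.997, -0.001]
force: [2.3, -11.0, 0.1]
finger_gap: 0.0337
grip_force: 5.8
```

It stalled at 11 N with the knob at the predicted closed position. Back off and retreat.

Call:
step_arm:
  motion:
    - [0,-0.3,0,0,0,0]
    - [0,-0.4,0,0,0,0]
    - [0,-0.4,0,0,0,0]
    - [0,0,0,0,0,0]
    - [0,0,0,0,0,0]

```text
t: 38.52
ee_pos: [0.5861, 0.0227, 0.0993]
tcp_rot: [-0.0, -0.08, 0.997, 0.0]
force: [-0.2, 1.1, -0.2]
finger_gap: 0.0333
grip_force: 0.0
```

Call:
step_arm:
  motion:
    - [0,0,-1,0,0,0]
    - [0,0,-2,0,0,0]
    - [0,0,-3,0,0,0]
    - [0,0,-3,0,0,0]
    - [0,0,-2,0,0,0]

```text
t: 38.93
ee_pos: [0.5868, 0.023, 0.2129]
tcp_rot: [0.001, -0.081, 0.997, -0.0]
force: [0.4, -0.1, 0.2]
finger_gap: 0.0337
grip_force: 0.0
```

Call:
step_arm:
  motion:
    - [3,0,-1,0,0,0]
    - [4,0,0,0,0,0]
    - [4,0,0,0,0,0]
    - [4,0,0,0,0,0]
    - [3,0,0,0,0,0]

```text
t: 39.35
ee_pos: [0.4057, -0.0061, 0.2197]
tcp_rot: [-0.0, -0.081, 0.997, 0.0]
force: [0.9, 0.2, 0.8]
finger_gap: 0.0332
grip_force: 0.0
```

Call:
step_arm:
  motion:
    - [0,-4,0,0,0,0]
    - [0,-4,0,0,0,0]
    - [0,-4,0,0,0,0]
    - [0,-4,0,0,0,0]
    - [0,0,0,0,0,0]

```text
t: 39.77
ee_pos: [0.4352, -0.1691, 0.2203]
tcp_rot: [0.001, -0.079, 0.997, -0.001]
force: [-0.6, 0.9, 0.2]
finger_gap: 0.0341
grip_force: 0.0
```

```bash
python3 - <<'E' 2>/dev/null
from h import *
o=bot.observe(); print(o["t"],o["ee_pos"],o["force"])
look("e1",[(.2,.09,.018)])
c=pickle.load(open("e1.pkl","rb")); W=cloud(c); st,_=pickle.load(open("fit.pkl","rb")); Rm,t=flat([st[0],st[1],np.radians(9.6)]); X=(W-t)@Rm
m=np.isfinite(X[...,2])&(abs(X[...,2]-.079)<.004)&(X[...,0]>-.06)&(X[...,0]<.06)&(abs(X[...,1])<.03); f=np.polyfit(X[m][:,0],X[m][:,1],1); print("arm slope deg",np.degrees(f[0]),"y0",f[1]*1000,m.sum())
s=eyes.read_camera("side"); B=cv2.resize(s["color"][125:215,300:400],(400,360),interpolation=cv2.INTER_CUBIC); A=cv2.resize(cv2.imread("pics/e1.png"),(400,360)); cv2.imwrite("pics/e2.png",np.hstack([A,B]))
E
```

```text
39.7667 [ 0.43516524 -0.16914941  0.2203296 ] [-0.63447417  0.8850838   0.21015277]
(0.2, 0.09, 0.018) in stand mm [-0.12  0.05] dyaw -0.37 [0.3  0.95]
arm slope deg 0.719058288892459 y0 -0.5909092986344713 283
```

View pics/e2.png

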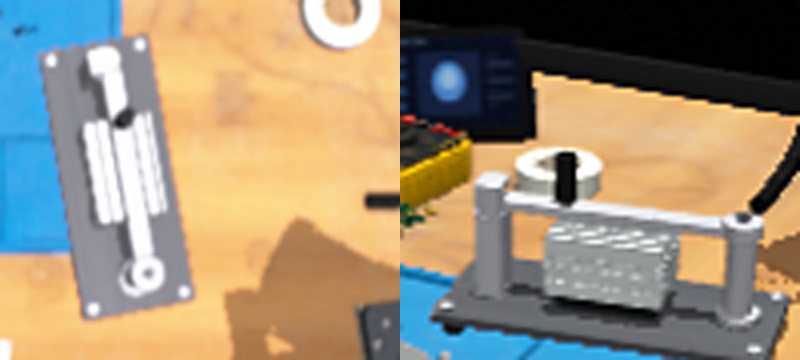

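The arm lies along the pile with its end in the catch: (103,65) in the top half, (492,185) in the side half. The pile below it is square and untouched, and the robot is clear, so I'm handing in.

```bash
python3 -c "
from h import *
print(close_job())"
```

```text
the job is handed in; nothing more can be done
None
```

The pile is built in the order asked (plate, frame, heat sink with fins up), centred on the platen to about 0.3 mm by the camera, with the swing arm closed in its catch; the job was handed in at about 40 s of the 67 s allowed, and the hand-in returned no verdict.

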